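# Rinse the milk jug on the rinser and hang it up to drain

### The arm

A 6-joint arm with a two-finger parallel gripper is mounted at the origin on a cart in front of the work surface, level with it; the furniture and walls round the work are solid. World frame = base frame: x ahead of the robot, y to its left, z up, the work surface at z = 0. Lengths are in m, angles in rad, forces in N, time in s.
With the tool pointing down it reaches from about 0.35 to 0.975 m from the base axis. Payload 4.9 kg.
Tool frame: the origin (TCP) lies at the very end of the fingers, on their centre line; the grasp point (between the pads) lies 19 mm behind it; z points along the fingers, y is the line along which they close (so a half turn about z gives the same grasp; the last joint's range is limited). The gripper opens to 85 mm and grips with 20 to 120 N. Pads are 22 mm wide; open, the fingers measure 114 mm over their backs; the gripper's body (76 mm by 85 mm) begins 54 mm behind the grasp point. The pads swing forward as they close: fully open they stand 13 mm farther back than shut.
Start: joints at [-0.119, 0.053, 1.613, -0, 1.476, -0.119], TCP at [0.625, 0, 0.231] pointing down, gripper open.
Joint ranges: [-3.01, 3.01], [-1.01, 2.22], [0.06, 2.58], [-1.02, 4.17], [0.09, 2.62], [-3.14, 3.14]. Speed limits (rad/s): [2.57, 2.57, 3.14, 3.14, 3.14, 3.14].

### API

Orientations are given as a unit quaternion [w, x, y, z].
In Python, from plant import manip gives the robot as it stands.
- The arm moves only by the tool send_rows, never from a script. Its argument "increments" is a list of rows, each an object of numbers: "claw": the closure, from -1 (fully open) to 1 (shut); "dx", "dy", "dz": the shift along the tool's x, y, z in units of 0.5 m (1.0 is 0.5 m); "yaw": the turn about the tool's z in units of 1.5 rad (1.0 is 1.5 rad). A call has 1 to 20 rows; each row is the pose to reach, as a shift and turn from the pose commanded when the call began, along the tool's axes at that moment; what a row does not reach only later rows make up. A row lasts 1/8 s, in which the tool goes at most 62.5 mm and 10.7 degrees, less where a joint would pass 70% of its speed; a pose out of reach is approached as far as the arm can. A call with a number of a shift or a turn outside -1 to 1 is refused whole. A call with a gripper value outside its range is refused whole. The fingers move at their own pace and stop on an object; the grip force is fixed at half the most. Time passes only in rows, so rows that repeat a pose let the fingers close. It gives the time, the measured TCP pose, the force, the opening and the grip force at its end, in the units of the state.
- manip.state(): the state, without advancing time (a new reading comes with each control period).
- manip.grab_frame(name): name is "scene" or "side" or "wrist"; returns the picture (384x512x3 uint8, red, green, blue); there is no depth.
- manip.camera_params(name): a dict with "camera_matrix" (3x3 intrinsics, pixels), "extrinsics" (4x4, takes a point from world to camera coordinates); the wrist camera has in their place "tool_from_camera" (4x4, takes a point from camera to tool coordinates, whose origin is the TCP and whose axes are the flange's). Camera axes: x right, y down, z forward; pixel columns grow to the right and rows downward; lengths in m; the calibration is good to about 2 mm. A picture is of the moment at which its call begins: read the wrist's pose just before it. camera_params takes no time and is no camera call.
- manip.job_done(): hands the job in; it is judged then, once.
The state is a dict: "time": time; "joint_pos": joint angles; "joint_vel": joint speeds; "joint_efforts": joint torques, N m; "tool_pos": TCP position; "tool_rot": TCP orientation; "contact_force": force on the tool from outside, world axes, zero at the start; "ft_torque": the same for the moment, N m; "gripper_width": opening from 0.0 (shut) to 1.0 (fully open); "grasp_force": force on a finger pad.
Only numpy, scipy, OpenCV 4.12 (cv2) and the standard library are available. Lean on these libraries where they do the work, as an engineer would, in place of code of your own. Each camera call takes 0.05 s, during which the arm holds its last target. There are 200 camera calls.

### The job

Rinse the steel milk jug that stands upside down in front of the sink: keep it mouth down, press it squarely onto the rinser's star until the star is right down, and hold it there for two seconds. Then hang it up to drain on the stand's free bar, the bar fully home in the narrow throat of its handle: lower it just until you feel the bar take its weight, without pressing on, then let go and leave it hanging still, mouth slanting down. Be gentle: no hard push or knock, and do not shift the stand, the mug or the mill.

Things in the scene. Friction and masses are not known exactly. Their poses are not given: they have to be found in the camera images.
- jug: small plain steel milk jug to rinse, standing upside down: 58 mm outside diameter, straight-sided, 105 mm tall, wall 2.8 mm, about 0.24 kg. Origin: centre of the mouth, in the rim plane; z along its axis from mouth to closed bottom (up at the start, bottom at z = 105 mm); +x from the axis to the handle. Grip its wall across y near the bottom, clear of the handle
- jug_nook (a point): where the bar's axis lies when it is home in the jug's handle: jug frame x 36, y 0, z 87.5 mm; axes as the jug's. The handle is a closed loop of strip 14 mm wide in y, 4 mm thick, in the x-z plane; opening: from wall (x 29) to x 55 mm at z 35-58, narrowing to x 40.5 mm at z 82 (a throat 11.5 mm wide), closed flat at z 92; it meets the wall again at z 17 and stands out to x 61 mm
- star_top (a point): centre of the rinser's sprung star, on the top of its six grey plastic arms (44 mm long from the centre; a nozzle stands 7 mm above the middle and goes into the jug's mouth). 34 mm over the worktop unpressed, 22 mm when right down. Moves with the star; z up
- star (a joint): travel of the star, m: 0 up, 0.012 right down on its stop; a spring of about 1.6 N at the top to 6.4 N at the bottom pushes it up
- rinser: jug rinser fixed on the worktop to the right of the sink: round steel basin, 126 mm across, rim 26 mm high, wall 3 mm, the star in its middle, an open gutter on its +y side leading to the sink. Origin under its centre, z up
- stand: jug stand, loose, 2.7 kg: foot 110 mm across, 12 mm post 204 mm tall. A level crossbar (8 mm round) runs along the stand's +y and -y; its clamp holds it at a height that differs each time, 159 to 187 mm over the worktop, not given by the state. Each arm is straight to 99 mm from the post, then turns up: end at 113 mm, 13 mm over the axis. +y is free, a jug hangs on -y. Origin under the foot, z up
- mug_a: stoneware mug standing upright, 82 mm across, 74 mm tall, with a handle; origin on its underside, 14 mm from its axis towards the handle
- mill_a: glass salt mill with a grey cap, 44 mm across, 90 mm tall, in front of the stand; origin under its centre

How it is judged:
By the outcome, as a careful person would: the job done as asked, in the order asked, and still so for the second after the job is handed in, with the robot touching nothing.
It also fails if it takes over 59 s, if anything falls off the work surface, if the arm or the gripper's body presses on something with over 40 N, if the wrist force passes 120 N, or if a joint passes its speed limit or range.

## Working session

There is one attempt and no reset: what is moved stays moved. The work goes in short steps, Python scripts to look and compute and a tool call to move; the robot and the scene stay as the last step left them, time stands still between calls to the robot, and variables do not carry over. Pictures are saved under pics/ and viewed, at most 10 in all, crops included, and the job is handed in when it is done.

Besides the shell and the picture viewer there is one more tool, called after "Request:" by a JSON object that holds its "api" and its "payload". send_rows: Moves the arm, as the interface text tells. Shifts and turns lie within -1 to 1; 1 stands for 0.5 m of shift or 1.5 rad of turn. Its arguments: {"type":"object","properties":{"increments":{"type":"array","items":{"type":"object","properties":{"claw":{"type":"number"},"dx":{"type":"number"},"dy":{"type":"number"},"dz":{"type":"number"},"yaw":{"type":"number"}}}}},"required":["increments"]}

```bash
mkdir -p pics
python3 - <<'E'
from plant import manip
import cv2,json,numpy as np
np.set_printoptions(precision=4,suppress=True)
s=manip.state(); print({k:np.round(v,4).tolist() for k,v in s.items()})
ims=[]
for n in("scene","side","wrist"):
    im=manip.grab_frame(n)[:,:,::-1]; cv2.imwrite(f"pics/{n}0.png",im)
    for k,v in manip.camera_params(n).items(): print(n,k,np.array(v).tolist())
E
```

```text
{'time': 0.0, 'joint_pos': [-0.119, 0.0534, 1.6143, 0.0, 1.476, -0.119], 'joint_vel': [-0.0001, -0.0001, -0.0008, 0.001, -0.0016, 0.0004], 'joint_efforts': [0.0003, -39.367, -37.0176, -0.0002, 0.0069, -0.0], 'tool_pos': [0.6244, 0.0001, 0.23], 'tool_rot': [-0.0008, 0.7071, 0.7071, -0.0006], 'contact_force': [-0.3421, -0.3461, -0.0799], 'ft_torque': [0.0221, 0.0025, -0.061], 'grasp_force': 0.0, 'gripper_width': 0.9974}
scene camera_matrix [[359.1814028100113, 0.0, 258.3347829072501], [0.0, 359.1814028100113, 185.71513299995533], [0.0, 0.0, 1.0]]
scene extrinsics [[0.8815441714573795, -0.4713635267948424, -0.026387485235430302, -0.42581789024270417], [-0.2279500813570678, -0.37603392514766576, -0.8981298611823046, 0.2157541572514833], [0.4134230692387983, 0.797756173743311, -0.438937869265804, 0.6547849886133416], [0.0, 0.0, 0.0, 1.0]]
side camera_matrix [[349.3533225268084, 0.0, 246.83576676174766], [0.0, 349.3533225268084, 186.14467116089543], [0.0, 0.0, 1.0]]
side extrinsics [[-0.9998038890101842, 0.019317062006083338, 0.0043628701063631314, 0.4883985273036561], [0.005823121848421547, 0.49732991198694815, -0.8675419585789458, 0.0409241959122318], [-0.018928147612756546, -0.8673464185425036, -0.49734486573145814, 0.9286152424348536], [0.0, 0.0, 0.0, 1.0]]
wrist camera_matrix [[313.86029974290653, 0.0, 256.76902017530284], [0.0, 313.86029974290653, 191.39249761143358], [0.0, 0.0, 1.0]]
wrist tool_from_camera [[0.00038203341562689785, -0.9576991561785078, -0.28777105536422776, 0.07279979923556039], [0.9999996121775243, 0.0005942289706028498, -0.000650028252565675, 0.0001163983757110909], [0.0007935334069727002, -0.28777069542763134, 0.9576990117765742, -0.14317241078227047], [0.0, 0.0, 0.0, 1.0]]
```

View pics/scene0.png

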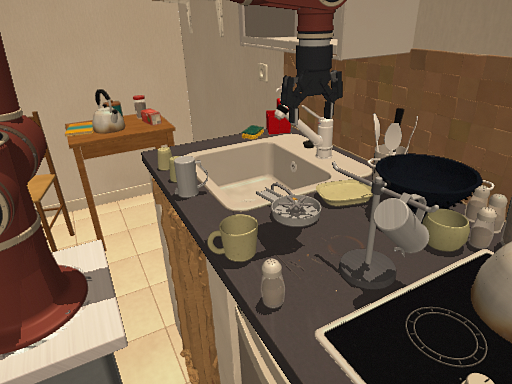

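View pics/side0.png

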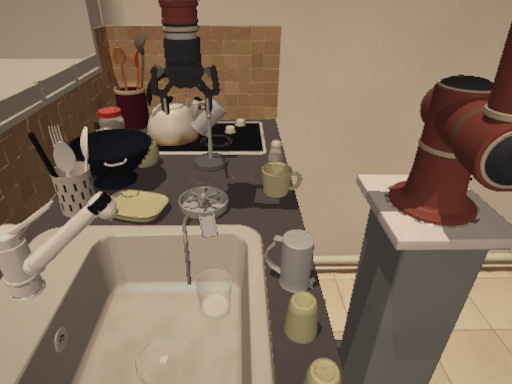

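View pics/wrist0.png

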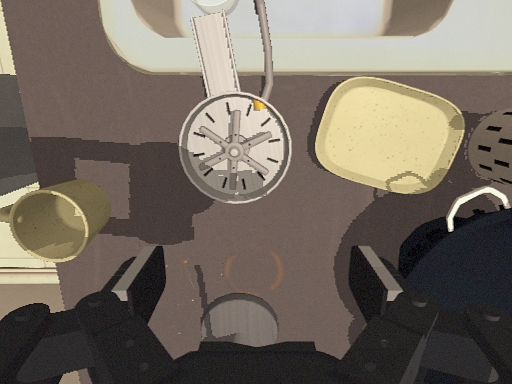

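The scene view shows the jug at (186,175), the rinser at (295,208), the stand post at (372,235) with its hanging jug at (405,225), the mug at (238,240) and the mill at (272,283). The side view shows the jug at (297,262) with its handle to the left (+x). The wrist view shows the rinser's star at (235,150) and the stand foot at (240,330). Next I'll enlarge the jug and stand.

```bash
cat > h.py <<'E'
import numpy as np,cv2
from plant import manip
from scipy.spatial.transform import Rotation as R
np.set_printoptions(precision=4,suppress=True)
def cam(n,s=None):
    p=manip.camera_params(n);K=np.array(p["camera_matrix"])
    if n=="wrist":
        T=np.eye(4);q=s["tool_rot"];T[:3,:3]=R.from_quat(q,scalar_first=True).as_matrix();T[:3,3]=s["tool_pos"]
        E=np.linalg.inv(T@np.array(p["tool_from_camera"]))
    else:E=np.array(p["extrinsics"])
    return K,E
def ray(c,uv):
    K,E=c;d=E[:3,:3].T@np.linalg.solve(K,[uv[0],uv[1],1.]);return -E[:3,:3].T@E[:3,3],d/np.linalg.norm(d)
def onz(c,uv,z):
    o,d=ray(c,uv);return o+d*(z-o[2])/d[2]
def tri(*cu):
    A=np.zeros((3,3));b=np.zeros(3);L=[ray(*x) for x in cu]
    for o,d in L:
        P=np.eye(3)-np.outer(d,d);A+=P;b+=P@o
    p=np.linalg.solve(A,b);return p,[round(float(np.linalg.norm((np.eye(3)-np.outer(d,d))@(p-o))),4) for o,d in L]
def proj(c,p):
    K,E=c;q=K@(E[:3,:3]@np.asarray(p)+E[:3,3]);return q[:2]/q[2]
E
python3 - <<'E'
import cv2,numpy as np
a=cv2.imread('pics/scene0.png');b=cv2.imread('pics/side0.png')
def c(im,x,y,w,h):return cv2.resize(im[y:y+h,x:x+w],(400,300),interpolation=cv2.INTER_CUBIC)
o=np.vstack([np.hstack([c(a,150,140,80,60),c(b,250,220,80,60)]),np.hstack([c(a,330,160,160,120),c(b,170,85,120,90)])])
cv2.imwrite('pics/c1.png',o)
E
```

```text
(no output)
```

View pics/c1.png

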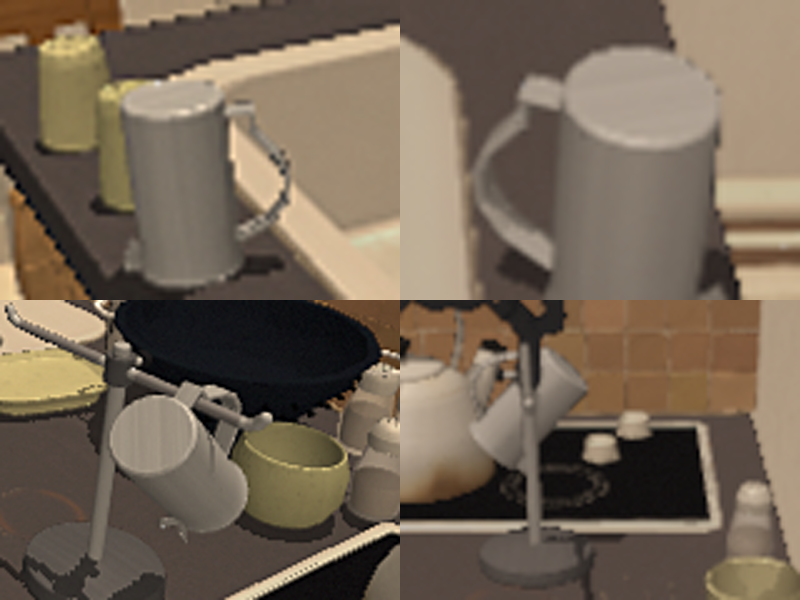

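Crops: in the scene view the jug's top centre is at (184.4,160) and its handle top at (198,161). In the side view these are at (298,239.4) and (279,238.4). For the stand, the scene view shows the post top at (379,179), the free-arm tip at (335,163) and the clamp at (377,188). The free arm points towards the sink (+y).

Run:
```python
from h import *
s=manip.state();S=cam("scene");D=cam("side");W=cam("wrist",s)
print("jugtop",tri((S,(184.4,160)),(D,(298,239.4))),onz(S,(184.4,160),.105),onz(D,(298,239.4),.105))
print("handle",onz(S,(198,161.4),.095),onz(D,(279,238.4),.095))
for z in(.034,):print("star",onz(W,(235,151),.041))
# basin rim circle in wrist
im=cv2.imread('pics/wrist0.png')
print("foot z.01",onz(W,(240,333),.012), "mug",onz(W,(62,222),.06))
# post top
print("post top",onz(S,(379.2,178.8),.204),onz(D,(170+127*.3,85+48*.3),.204),"foot S",onz(S,(368,270),.012),"foot D",onz(D,(170+135*.3,85+253*.3),.012))
for z in(.159,.173,.187):print(z,"tip",onz(S,(335,163.5),z+.013),"clamp",onz(S,(377,188),z),"near",onz(S,(435,208),z+.013))
print("mill",onz(S,(272,300),.0), "mill top",onz(S,(271,266),.088))
for uv in((400,260),(430,215)):print("pan",onz(W,uv,.08))
```

```text
jugtop (array([0.4024, 0.2806, 0.1004]), [0.0, 0.0]) [0.3993 0.2691 0.105 ] [0.4036 0.2863 0.105 ]
handle [0.4356 0.2635 0.095 ] [0.4353 0.2704 0.095 ]
star [0.6009 0.0179 0.041 ]
foot z.01 [ 0.6008 -0.2415  0.012 ] mug [ 0.4146 -0.0559  0.06  ]
post top [ 0.5952 -0.2427  0.204 ] [ 0.5989 -0.2483  0.204 ] foot S [ 0.5918 -0.2482  0.012 ] foot D [ 0.5996 -0.2297  0.012 ]
0.159 tip [ 0.6254 -0.0902  0.172 ] clamp [ 0.6362 -0.2032  0.159 ] near [ 0.6427 -0.3235  0.172 ]
0.173 tip [ 0.6032 -0.1161  0.186 ] clamp [ 0.6144 -0.223   0.173 ] near [ 0.6197 -0.3384  0.186 ]
0.187 tip [ 0.5811 -0.142   0.2   ] clamp [ 0.5927 -0.2427  0.187 ] near [ 0.5968 -0.3534  0.2   ]
mill [ 0.3963 -0.2144  0.    ] mill top [ 0.3885 -0.2263  0.088 ]
pan [ 0.7737 -0.0899  0.08  ]
pan [ 0.797  -0.0397  0.08  ]
```

Request:
{"api": "send_rows", "payload": {"increments": [{"dx":0.56,"dy":-0.44,"dz":-0.04,"yaw":1.0,"claw":-1},{"dx":0.56,"dy":-0.44,"dz":-0.04,"yaw":1.0,"claw":-1},{"dx":0.56,"dy":-0.44,"dz":-0.04,"yaw":1.0,"claw":-1},{"dx":0.56,"dy":-0.44,"dz":-0.04,"yaw":1.0,"claw":-1},{"dx":0.56,"dy":-0.44,"dz":-0.04,"yaw":1.0,"claw":-1},{"dx":0.56,"dy":-0.44,"dz":-0.04,"yaw":1.0,"claw":-1},{"dx":0.56,"dy":-0.44,"dz":-0.04,"yaw":1.0,"claw":-1},{"dx":0.56,"dy":-0.44,"dz":-0.04,"yaw":1.0,"claw":-1},{"dx":0.56,"dy":-0.44,"dz":-0.04,"yaw":1.0,"claw":-1},{"dx":0.56,"dy":-0.44,"dz":-0.04,"yaw":1.0,"claw":-1}]}}

```text
time: 1.4
tool_pos: [0.4047, 0.28, 0.2509]
tool_rot: [0.0, 0.999, 0.036, -0.0]
contact_force: [-0.2, 0.4, -0.2]
gripper_width: 0.998
grasp_force: 0.0
```

Run:
```python
from h import *
import json
s=manip.state();print(s["time"],s["tool_pos"],s["tool_rot"],s["joint_pos"])
ims=[manip.grab_frame(n)[:,:,::-1] for n in("wrist","scene","side")]
json.dump({k:np.array(v).tolist() for k,v in s.items()},open("s1.json","w"))
for n,i in zip(("wrist","scene","side"),ims):cv2.imwrite(f"pics/{n}1.png",i)
r=lambda im,x,y,w,h,W,H:cv2.resize(im[y:y+h,x:x+w],(W,H),interpolation=cv2.INTER_CUBIC)
o=np.hstack([r(ims[0],0,0,512,384,400,300),r(ims[0],156,100,200,150,400,300)])
o=np.vstack([o,np.hstack([r(ims[1],330,155,120,90,400,300),r(ims[2],175,85,80,60,400,300)])])
cv2.imwrite("pics/c2.png",o)
```

```text
1.4 [0.4047 0.28   0.2509] [ 0.0001  0.9994  0.0358 -0.0003] [ 0.4538 -0.2841  1.8897  0.      1.5366  1.953 ]
```

View pics/c2.png

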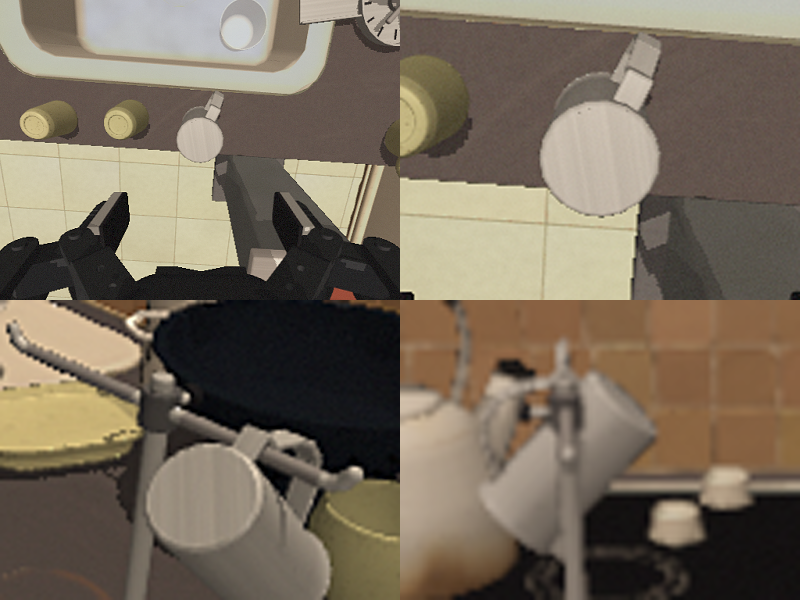

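Wrist crop: the jug's closed bottom is a circle centred at (256,178.5) px. The handle's top strip is at (273,144), pointing up and slightly right.

Run:
```python
from h import *
import json
s=json.load(open("s1.json"));W=cam("wrist",s);S=cam("scene");D=cam("side")
im=cv2.imread("pics/wrist1.png");g=cv2.cvtColor(im,cv2.COLOR_BGR2HSV)
c=onz(W,(256,178.5),.105);print("jug",c)
for uv,z in(((273.5,144),.096),((276,132),.09),((273,143),.094)):
    h=onz(W,uv,z);d=(h-c)[:2];print(h,np.hypot(*d),np.degrees(np.arctan2(d[1],d[0])))
# edge refinement: grey low-sat mask of jug top
m=((g[:,:,1]<45)&(g[:,:,2]>120)).astype(np.uint8);m[:,:210]=0;m[:,320:]=0;m[:110]=0;m[225:]=0
m=cv2.morphologyEx(m,cv2.MORPH_OPEN,cv2.getStructuringElement(cv2.MORPH_ELLIPSE,(31,31)))
cs,_=cv2.findContours(m,0,1);k=max(cs,key=cv2.contourArea);e=cv2.fitEllipse(k);print(e,onz(W,e[0],.105))
x=np.array(s["tool_rot"]);Rm=R.from_quat(x,scalar_first=True).as_matrix();print("toolx deg",np.degrees(np.arctan2(Rm[1,0],Rm[0,0])))
# stand from scene1/side1
t=lambda u,v:(330+u*.3,155+v*.3)
d=lambda u,v:(175+u*.2,85+v*.2)
print("post",tri((S,t(160,82)),(D,d(163,45))),onz(S,t(160,78),.204),onz(D,d(163,42),.204))
B=[t(60,60),t(120,90),t(200,120),t(290,162)]
for z in(.165,.175,.185):
    P=np.array([onz(S,b,z)[:2] for b in B]);f=np.polyfit(P[:,1],P[:,0],1);print(z,P.tolist(),"x at post y",np.polyval(f,-.245),"slope",f[0])
for z in(.165,.175,.185):print(z,onz(D,d(168,115),z), "tip",onz(S,t(14,28),z+.013))
```

```text
jug [0.4036 0.2801 0.105 ]
[0.4362 0.2658 0.096 ] 0.03557234368730589 -23.687563876004315
[0.447  0.2641 0.09  ] 0.046213837110426134 -20.3231680663924
[0.4368 0.2663 0.094 ] 0.0359835773440482 -22.649629632141682
((255.29025268554688, 178.69259643554688), (56.781883239746094, 58.34636688232422), 100.4573745727539) [0.4034 0.2808 0.105 ]
toolx deg 4.104931732495537
post (array([ 0.5941, -0.2477,  0.2127]), [0.0091, 0.0091]) [ 0.5946 -0.2404  0.204 ] [ 0.6056 -0.3146  0.204 ]
0.165 [[0.626729498736237, -0.13085998135715193], [0.6277877841657286, -0.18172011238724145], [0.6380071909053018, -0.23292221825017556], [0.6411471294815683, -0.2905135096402645]] x at post y 0.6370414708220493 slope -0.10066578261537631
0.175 [[0.61122282738672, -0.1476196056517215], [0.612246409120777, -0.19681191205922444], [0.6221306972154848, -0.24633497913171648], [0.625167669740252, -0.30203771514686706]] x at post y 0.6198863089260178 slope -0.1006657826153754
0.185 [[0.595716156037203, -0.16437922994629112], [0.5967050340758254, -0.21190371173120753], [0.6062542035256676, -0.25974774001325757], [0.6091882099989355, -0.3135619206534697]] x at post y 0.6027311470299868 slope -0.10066578261537705
0.165 [ 0.6026 -0.2904  0.165 ] tip [ 0.6148 -0.1     0.178 ]
0.175 [ 0.5997 -0.2582  0.175 ] tip [ 0.5991 -0.1186  0.188 ]
0.185 [ 0.5967 -0.2259  0.185 ] tip [ 0.5833 -0.1371  0.198 ]
```

Request:
{"api": "send_rows", "payload": {"increments": [{"yaw":0.15,"dz":0.06,"claw":-1},{"dx":-0.002,"yaw":0.303,"dz":0.12,"claw":-1},{"dx":-0.002,"dy":-0.001,"yaw":0.303,"dz":0.19,"claw":-1},{"dx":-0.002,"dy":-0.001,"yaw":0.303,"dz":0.25,"claw":-1},{"dx":-0.002,"dy":-0.001,"yaw":0.303,"dz":0.3,"claw":-1},{"dx":-0.002,"dy":-0.001,"yaw":0.303,"dz":0.34,"claw":-1},{"dx":-0.002,"dy":-0.001,"yaw":0.303,"dz":0.374,"claw":-1},{"dx":-0.002,"dy":-0.001,"yaw":0.303,"dz":0.374,"claw":-1}]}}

```text
invalid input
```

Request:
{"api": "send_rows", "payload": {"increments": [{"claw":-0.5},{"claw":-0.3},{"claw":0},{"claw":0.5},{"claw":1},{"claw":1},{"claw":1},{"claw":1},{"claw":1}]}}

```text
invalid input
```

Request:
{"api": "send_rows", "payload": {"increments": [{"dx":0,"dy":0,"yaw":0.15,"dz":0.06,"claw":-1},{"dx":-0.002,"dy":0,"yaw":0.303,"dz":0.12,"claw":-1},{"dx":-0.002,"dy":-0.001,"yaw":0.303,"dz":0.19,"claw":-1},{"dx":-0.002,"dy":-0.001,"yaw":0.303,"dz":0.25,"claw":-1},{"dx":-0.002,"dy":-0.001,"yaw":0.303,"dz":0.3,"claw":-1},{"dx":-0.002,"dy":-0.001,"yaw":0.303,"dz":0.34,"claw":-1},{"dx":-0.002,"dy":-0.001,"yaw":0.303,"dz":0.374,"claw":-1},{"dx":-0.002,"dy":-0.001,"yaw":0.303,"dz":0.374,"claw":-1}]}}

```text
time: 2.55
tool_pos: [0.4029, 0.2799, 0.0628]
tool_rot: [0.001, 0.982, -0.191, -0.001]
contact_force: [-0.8, 0.5, 0.6]
gripper_width: 1.004
grasp_force: 0.0
```

Run:
```python
from h import *
s=manip.state();print(s["time"],s["tool_pos"],s["tool_rot"],s["contact_force"],s["joint_pos"])
cv2.imwrite("pics/w2.png",manip.grab_frame("wrist")[:,:,::-1])
```

```text
2.55 [0.4029 0.2799 0.0628] [ 0.0009  0.9817 -0.1906 -0.0013] [-0.7586  0.5196  0.5718] [ 0.4553 -0.0989  2.059   0.      1.1847  2.4096]
```

View pics/w2.png

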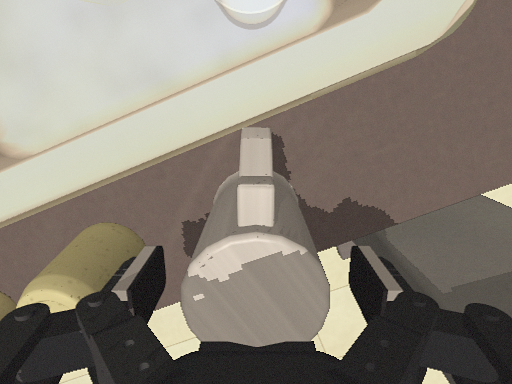

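The wrist view shows the jug's bottom centred between the pads at column 256 and the handle straight up the same column, so the grasp is well aligned.

Request:
{"api": "send_rows", "payload": {"increments": [{"dx":0,"dy":0,"dz":0,"yaw":0,"claw":-0.5},{"dx":0,"dy":0,"dz":0,"yaw":0,"claw":0},{"dx":0,"dy":0,"dz":0,"yaw":0,"claw":1},{"dx":0,"dy":0,"dz":0,"yaw":0,"claw":1},{"dx":0,"dy":0,"dz":0,"yaw":0,"claw":1},{"dx":0,"dy":0,"dz":0,"yaw":0,"claw":1},{"dx":0,"dy":0,"dz":0,"yaw":0,"claw":1},{"dx":0,"dy":0,"dz":0,"yaw":0,"claw":1}]}}

```text
time: 3.6
tool_pos: [0.405, 0.2808, 0.0658]
tool_rot: [-0.001, 0.982, -0.191, 0.001]
contact_force: [-1.2, -1.9, 5.8]
gripper_width: 0.664
grasp_force: 64.0
```

Request:
{"api": "send_rows", "payload": {"increments": [{"dx":0,"dy":0,"dz":-0.01,"yaw":0,"claw":1},{"dx":0,"dy":0,"dz":-0.04,"yaw":0,"claw":1},{"dx":0,"dy":0,"dz":-0.1,"yaw":0,"claw":1},{"dx":0,"dy":0,"dz":-0.16,"yaw":0,"claw":1},{"dx":0,"dy":0,"dz":-0.22,"yaw":0,"claw":1},{"dx":0,"dy":0,"dz":-0.25,"yaw":0,"claw":1},{"dx":0,"dy":0,"dz":-0.25,"yaw":0,"claw":1},{"dx":0,"dy":0,"dz":-0.25,"yaw":0,"claw":1}]}}

```text
time: 4.6
tool_pos: [0.4031, 0.2801, 0.1877]
tool_rot: [0.001, 0.982, -0.191, -0.001]
contact_force: [0.0, -0.6, -2.7]
gripper_width: 0.664
grasp_force: 64.3
```

Run:
```python
from h import *
s=manip.state();print(s["time"],s["tool_pos"],s["tool_rot"],s["contact_force"],s["joint_pos"])
w=manip.grab_frame("wrist")[:,:,::-1];d=manip.grab_frame("side")[:,:,::-1]
cv2.imwrite("pics/w3.png",w);cv2.imwrite("pics/d3.png",d)
a=cv2.imread('pics/scene0.png');b=cv2.imread('pics/wrist0.png')
r=lambda im,x,y,w,h,W=400,H=300:cv2.resize(im[y:y+h,x:x+w],(W,H),interpolation=cv2.INTER_CUBIC)
cv2.imwrite("pics/c3.png",np.vstack([np.hstack([r(a,245,165,100,75),r(d,160,180,100,75)]),np.hstack([r(b,150,60,200,150),r(w,0,0,512,384)])]))
```

```text
4.6 [0.4031 0.2801 0.1877] [ 0.0008  0.9817 -0.1907 -0.0011] [ 0.038  -0.6287 -2.6559] [ 0.4554 -0.2445  1.9631  0.      1.4256  2.4099]
```

View pics/c3.png

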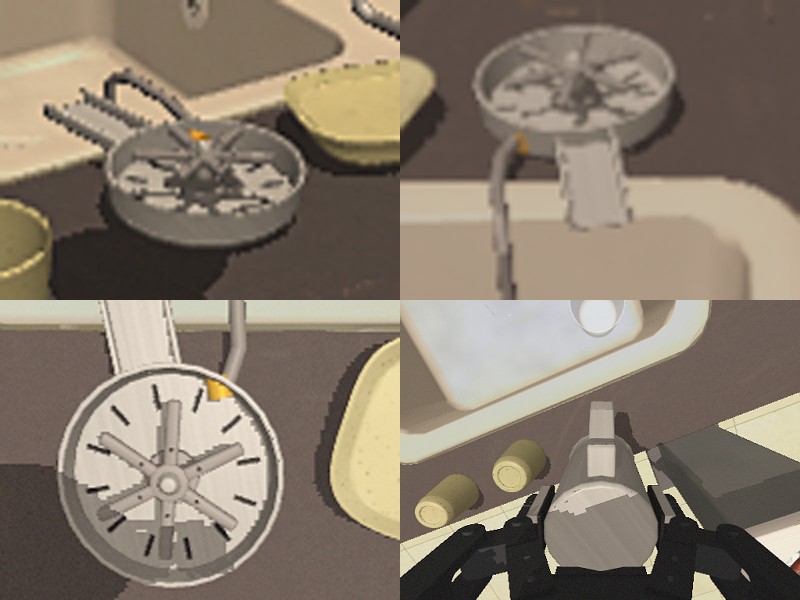

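The crops show the rinser clear, with a low hose plugged into its rim and the nozzle at wrist0 px (235,152). The jug is held square between the pads, with its bottom at wrist px (255,296).

Run:
```python
from h import *
s=manip.state();W=cam("wrist",s);S=cam("scene");D=cam("side")
print("tap",tri((S,(283,113)),(D,(107,205))))
im=cv2.imread("pics/wrist0.png")
import json
s0=dict(tool_pos=[.6244,.0001,.23],tool_rot=[-.0008,.7071,.7071,-.0006]);W0=cam("wrist",s0)
print("nozzle",onz(W0,(235,152),.041),"rim",onz(W0,(235.5,147.5),.026))
print("star scene",onz(S,(245+205*.25,165+150*.25),.041),onz(D,(160+172*.25,180+57*.25),.041))
x=np.array(s["tool_pos"]);Rm=R.from_quat(s["tool_rot"],scalar_first=True).as_matrix()
zb=x[2]+.041
c=onz(W,(255,296),zb);print("jug bottom c",c,"in tool",Rm.T@(c-x))
print("ax",Rm[:2,:2], "deg",np.degrees(np.arctan2(Rm[1,0],Rm[0,0])))
t=np.array([.601,.0175]);print("shift units",(Rm[:2,:2].T@(t-x[:2]))/.5)
```

```text
tap (array([0.7265, 0.2872, 0.1826]), [0.0021, 0.0021])
nozzle [0.6013 0.0173 0.041 ] rim [0.6009 0.0198 0.026 ]
star scene [0.5936 0.0058 0.041 ] [0.5992 0.0231 0.041 ]
jug bottom c [0.4048 0.2795 0.2285] in tool [ 0.0017 -0.     -0.041 ]
ax [[ 0.9273 -0.3744]
 [-0.3744 -0.9273]] deg -21.985032456512336
shift units [0.5636 0.3386]
```

Request:
{"api": "send_rows", "payload": {"increments": [{"dx":0.05,"dy":0.03,"dz":0,"yaw":-0.02,"claw":1},{"dx":0.13,"dy":0.08,"dz":0,"yaw":-0.06,"claw":1},{"dx":0.21,"dy":0.13,"dz":0,"yaw":-0.1,"claw":1},{"dx":0.29,"dy":0.18,"dz":0,"yaw":-0.14,"claw":1},{"dx":0.37,"dy":0.23,"dz":0,"yaw":-0.18,"claw":1},{"dx":0.45,"dy":0.27,"dz":0,"yaw":-0.22,"claw":1},{"dx":0.52,"dy":0.31,"dz":0,"yaw":-0.256,"claw":1},{"dx":0.55,"dy":0.33,"dz":0,"yaw":-0.256,"claw":1},{"dx":0.561,"dy":0.339,"dz":0,"yaw":-0.256,"claw":1},{"dx":0.561,"dy":0.339,"dz":0,"yaw":-0.256,"claw":1},{"dx":0.561,"dy":0.339,"dz":0,"yaw":-0.256,"claw":1}]}}

```text
time: 6.08
tool_pos: [0.6, 0.0193, 0.1892]
tool_rot: [-0.0, 1.0, 0.001, -0.0]
contact_force: [0.9, -0.5, -2.8]
gripper_width: 0.666
grasp_force: 64.5
```

Run:
```python
from h import *
s=manip.state();print(s["time"],s["tool_pos"],s["tool_rot"],s["contact_force"])
a=manip.grab_frame("scene")[:,:,::-1];d=manip.grab_frame("side")[:,:,::-1];w=manip.grab_frame("wrist")[:,:,::-1]
for n,i in zip("adw",(a,d,w)):cv2.imwrite(f"pics/{n}4.png",i)
r=lambda im,x,y,w,h,W=400,H=300:cv2.resize(im[y:y+h,x:x+w],(W,H),interpolation=cv2.INTER_CUBIC)
cv2.imwrite("pics/c4.png",np.vstack([np.hstack([r(a,230,130,120,90),r(d,150,120,120,90)]),np.hstack([r(a,325,150,120,90),r(w,0,0,512,384)])]))
```

```text
6.075 [0.6    0.0193 0.1892] [-0.0002  1.      0.0007 -0.0002] [ 0.8896 -0.4936 -2.8127]
```

View pics/c4.png

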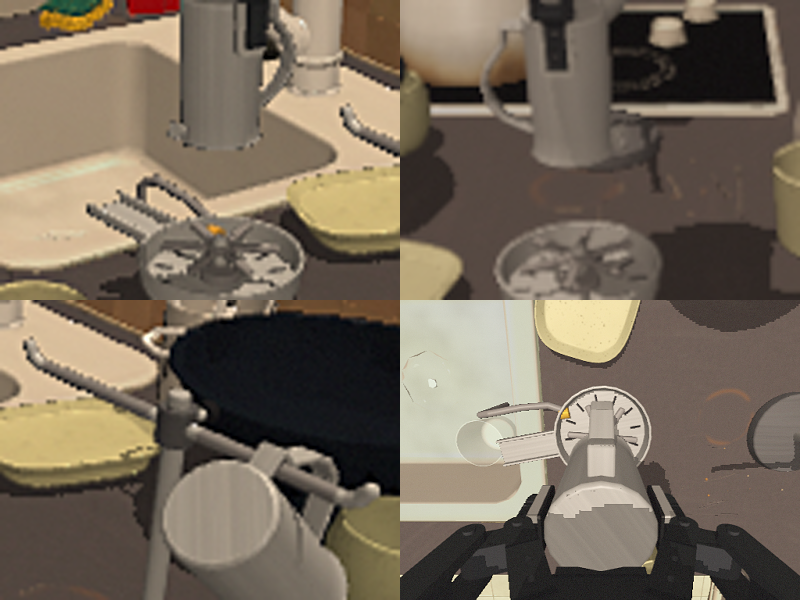

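Scene and side views show the jug hanging square above the rinser. The wrist view puts the basin centre at about px (260,166).

Run:
```python
from h import *
s=manip.state();W=cam("wrist",s)
print(onz(W,(260.5,430*1.28-384+.28*0,),.026)) if 0 else None
im=cv2.imread("pics/w4.png")
for u in(555,652):print(onz(W,((u-400)*1.28,(430-300)*1.28),.026))
print(onz(W,(203.5*1.28,86*1.28),.026))
```

```text
[0.6071 0.0768 0.026 ]
[ 0.6074 -0.0469  0.026 ]
[0.6616 0.0152 0.026 ]
```

Request:
{"api": "send_rows", "payload": {"increments": [{"dx":0,"dy":0,"dz":0.03,"yaw":0,"claw":1},{"dx":0,"dy":0,"dz":0.07,"yaw":0,"claw":1},{"dx":0,"dy":0,"dz":0.11,"yaw":0,"claw":1},{"dx":0,"dy":0,"dz":0.14,"yaw":0,"claw":1},{"dx":0,"dy":0,"dz":0.16,"yaw":0,"claw":1},{"dx":0,"dy":0,"dz":0.17,"yaw":0,"claw":1},{"dx":0,"dy":0,"dz":0.17,"yaw":0,"claw":1}]}}

```text
time: 7.1
tool_pos: [0.6007, 0.0182, 0.1043]
tool_rot: [-0.0, 1.0, 0.0, 0.0]
contact_force: [0.8, 0.5, -1.0]
gripper_width: 0.667
grasp_force: 64.6
```

Request:
{"api": "send_rows", "payload": {"increments": [{"dx":0,"dy":0.002,"dz":0.004,"yaw":0,"claw":1},{"dx":0,"dy":0.002,"dz":0.008,"yaw":0,"claw":1},{"dx":0,"dy":0.002,"dz":0.012,"yaw":0,"claw":1},{"dx":0,"dy":0.002,"dz":0.016,"yaw":0,"claw":1},{"dx":0,"dy":0.002,"dz":0.02,"yaw":0,"claw":1},{"dx":0,"dy":0.002,"dz":0.024,"yaw":0,"claw":1},{"dx":0,"dy":0.002,"dz":0.028,"yaw":0,"claw":1},{"dx":0,"dy":0.002,"dz":0.028,"yaw":0,"claw":1}]}}

```text
time: 8.1
tool_pos: [0.601, 0.0172, 0.0906]
tool_rot: [0.0, 1.0, 0.0, 0.0]
contact_force: [-0.2, -0.3, 2.2]
gripper_width: 0.663
grasp_force: 64.6
```

Request:
{"api": "send_rows", "payload": {"increments": [{"dx":0,"dy":0,"dz":0.003,"yaw":0,"claw":1},{"dx":0,"dy":0,"dz":0.006,"yaw":0,"claw":1},{"dx":0,"dy":0,"dz":0.009,"yaw":0,"claw":1},{"dx":0,"dy":0,"dz":0.01,"yaw":0,"claw":1},{"dx":0,"dy":0,"dz":0.01,"yaw":0,"claw":1}]}}

```text
time: 8.72
tool_pos: [0.6017, 0.0172, 0.0885]
tool_rot: [0.0, 1.0, 0.0, 0.001]
contact_force: [-3.9, -0.4, 15.1]
gripper_width: 0.666
grasp_force: 65.8
```

Request:
{"api": "send_rows", "payload": {"increments": [{"dx":0,"dy":0,"dz":0,"yaw":0,"claw":1},{"dx":0,"dy":0,"dz":0,"yaw":0,"claw":1},{"dx":0,"dy":0,"dz":0,"yaw":0,"claw":1},{"dx":0,"dy":0,"dz":0,"yaw":0,"claw":1},{"dx":0,"dy":0,"dz":0,"yaw":0,"claw":1},{"dx":0,"dy":0,"dz":0,"yaw":0,"claw":1},{"dx":0,"dy":0,"dz":0,"yaw":0,"claw":1},{"dx":0,"dy":0,"dz":0,"yaw":0,"claw":1},{"dx":0,"dy":0,"dz":0,"yaw":0,"claw":1},{"dx":0,"dy":0,"dz":0,"yaw":0,"claw":1},{"dx":0,"dy":0,"dz":0,"yaw":0,"claw":1},{"dx":0,"dy":0,"dz":0,"yaw":0,"claw":1},{"dx":0,"dy":0,"dz":0,"yaw":0,"claw":1},{"dx":0,"dy":0,"dz":0,"yaw":0,"claw":1},{"dx":0,"dy":0,"dz":0,"yaw":0,"claw":1},{"dx":0,"dy":0,"dz":0,"yaw":0,"claw":1},{"dx":0,"dy":0,"dz":0,"yaw":0,"claw":1},{"dx":0,"dy":0,"dz":0,"yaw":0,"claw":1},{"dx":0,"dy":0,"dz":0,"yaw":0,"claw":1}]}}

```text
time: 11.1
tool_pos: [0.6017, 0.0171, 0.0885]
tool_rot: [0.0, 1.0, 0.0, 0.001]
contact_force: [-3.2, -1.1, 15.0]
gripper_width: 0.665
grasp_force: 65.8
```

Run:
```python
from h import *
for i in range(6):
    s=manip.state();print(s["time"],s["tool_pos"],s["contact_force"],s["ft_torque"])
    im=manip.grab_frame(["scene","side","wrist"][i%3])[:,:,::-1]
    cv2.imwrite(f"pics/p{i}.png",im)
```

```text
11.1 [0.6017 0.0171 0.0885] [-3.1569 -1.0685 15.0284] [-0.0066  0.9602 -0.0209]
11.15 [0.6017 0.0171 0.0885] [-4.3306  0.1954 15.3069] [-0.0412  0.9638  0.0279]
11.2 [0.6017 0.0171 0.0885] [-4.07   -0.9095 15.0375] [0.0102 1.0412 0.0343]
11.25 [0.6017 0.0172 0.0885] [-4.1595 -0.6395 14.4394] [-0.0111  1.0312  0.0187]
11.3 [0.6017 0.0172 0.0885] [-3.9829 -0.9463 15.1655] [-0.0485  0.9528 -0.0302]
11.35 [0.6017 0.0172 0.0885] [-3.8347 -0.3256 14.5036] [-0.0196  1.0176 -0.0146]
```

Request:
{"api": "send_rows", "payload": {"increments": [{"dx":0,"dy":0,"dz":0.002,"yaw":0,"claw":1},{"dx":0,"dy":0,"dz":0.002,"yaw":0,"claw":1},{"dx":0,"dy":0,"dz":0.002,"yaw":0,"claw":1}]}}

```text
time: 11.78
tool_pos: [0.6019, 0.0172, 0.0884]
tool_rot: [0.0, 1.0, 0.0, 0.001]
contact_force: [-5.1, -0.9, 18.9]
gripper_width: 0.664
grasp_force: 66.3
```

Run:
```python
from h import *
s=manip.state();print(s["time"],s["tool_pos"],s["contact_force"],s["tool_rot"])
S=cam("scene");D=cam("side")
for n in("p0","p1"):
    pass
a=cv2.imread("pics/p0.png");d=cv2.imread("pics/p1.png")
r=lambda im,x,y,w,h,W=400,H=300:cv2.resize(im[y:y+h,x:x+w],(W,H),interpolation=cv2.INTER_CUBIC)
cv2.imwrite("pics/c5.png",np.hstack([r(a,245,150,100,75),r(d,150,150,100,75)]))
```

```text
11.775 [0.6019 0.0172 0.0884] [-5.0752 -0.878  18.9323] [0.0002 1.     0.0002 0.001 ]
```

Request:
{"api": "send_rows", "payload": {"increments": [{"dx":0,"dy":0,"dz":-0.01,"yaw":0,"claw":1},{"dx":0,"dy":0,"dz":-0.03,"yaw":0,"claw":1},{"dx":0,"dy":0,"dz":-0.07,"yaw":0,"claw":1},{"dx":0,"dy":0,"dz":-0.14,"yaw":0,"claw":1},{"dx":0,"dy":0.0,"dz":-0.22,"yaw":0,"claw":1},{"dx":-0.04,"dy":0.03,"dz":-0.3,"yaw":0,"claw":1},{"dx":-0.1,"dy":0.08,"dz":-0.38,"yaw":0,"claw":1},{"dx":-0.14,"dy":0.12,"dz":-0.45,"yaw":0,"claw":1},{"dx":-0.16,"dy":0.134,"dz":-0.48,"yaw":0,"claw":1},{"dx":-0.16,"dy":0.134,"dz":-0.48,"yaw":0,"claw":1},{"dx":-0.16,"dy":0.134,"dz":-0.48,"yaw":0,"claw":1}]}}

```text
time: 13.15
tool_pos: [0.5203, -0.0491, 0.322]
tool_rot: [-0.001, 1.0, 0.0, -0.002]
contact_force: [0.5, 0.3, -2.5]
gripper_width: 0.666
grasp_force: 64.9
```

Run:
```python
from h import *
import json
s=manip.state();print(s["time"],s["tool_pos"],s["contact_force"],s["tool_rot"])
cv2.imwrite("pics/w6.png",manip.grab_frame("wrist")[:,:,::-1]);json.dump({k:np.array(v).tolist() for k,v in s.items()},open("s6.json","w"))
```

```text
13.15 [ 0.5203 -0.0491  0.322 ] [ 0.4514  0.2931 -2.5451] [-0.0006  1.      0.0004 -0.0016]
```

Request:
{"api": "send_rows", "payload": {"increments": [{"dx":0.06,"dy":0,"dz":0,"yaw":0,"claw":1},{"dx":0.12,"dy":0,"dz":0,"yaw":0,"claw":1},{"dx":0.16,"dy":0,"dz":0,"yaw":0,"claw":1},{"dx":0.18,"dy":0,"dz":0,"yaw":0,"claw":1},{"dx":0.18,"dy":0,"dz":0,"yaw":0,"claw":1},{"dx":0.18,"dy":0,"dz":0,"yaw":0,"claw":1}]}}

```text
time: 13.95
tool_pos: [0.6101, -0.0495, 0.324]
tool_rot: [-0.0, 1.0, 0.0, -0.0]
contact_force: [-0.7, -0.0, -1.7]
gripper_width: 0.663
grasp_force: 64.8
```

Run:
```python
from h import *
import json
s=manip.state();print(s["time"],s["tool_pos"],s["contact_force"],s["tool_rot"])
w=manip.grab_frame("wrist")[:,:,::-1];cv2.imwrite("pics/w7.png",w);json.dump({k:np.array(v).tolist() for k,v in s.items()},open("s7.json","w"))
a=cv2.imread("pics/w6.png")
r=lambda im,x,y,w,h,W=800,H=300:cv2.resize(im[y:y+h,x:x+w],(W,H),interpolation=cv2.INTER_CUBIC)
# rows top 192
cv2.imwrite("pics/c7.png",np.vstack([r(a,256,0,256,96+0) if 0 else r(a,112,0,400,150),r(w,112,30,400,150)]))
```

```text
13.95 [ 0.6101 -0.0495  0.324 ] [-0.6557 -0.0416 -1.69  ] [-0.0001  1.      0.0002 -0.0004]
```

View pics/c7.png

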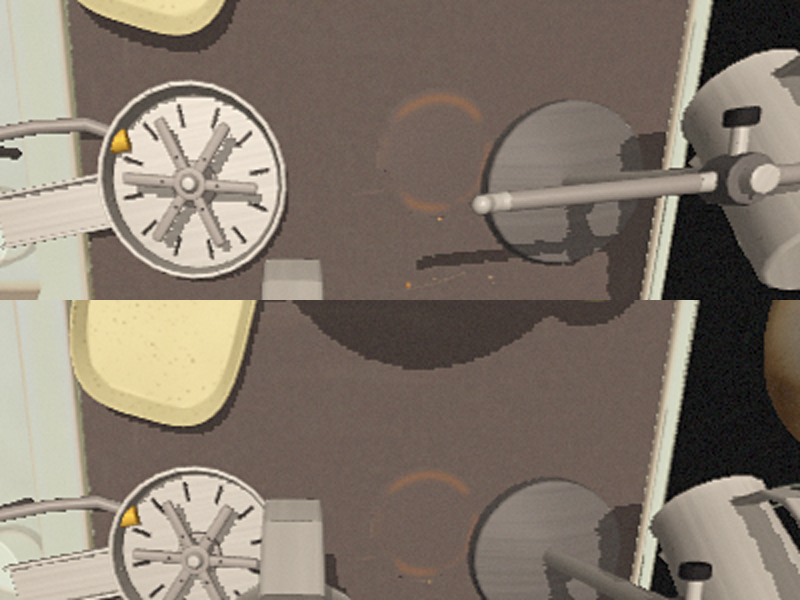

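w6 shows the bar clearly, running from its tip at px (353,102) to the post top at px (494,89), about 5° off the y axis. w7 has the bar below the crop, so I'll measure it numerically.

Run:
```python
from h import *
import json
s6=json.load(open("s6.json"));s7=json.load(open("s7.json"));A=cam("wrist",s6);B=cam("wrist",s7)
pt=onz(A,(112+764/2,178/2),.204);print("post",pt)
for z in(.159,.166,.173,.18,.187):
    tip=onz(A,(353,102),z+.013);p2=onz(A,(112+600/2,192/2),z);p3=onz(A,(112+700/2,182.5/2),z)
    d=p2-p3;x=p3[0]+(pt[1]-p3[1])*d[0]/d[1]
    print(z,"tip",tip,"r",np.hypot(*(tip-pt)[:2]),"bar x at post",x,"slope",d[0]/d[1],"in w7",proj(B,p2),proj(B,p3),"tip7",proj(B,tip))
g=cv2.cvtColor(cv2.imread("pics/w7.png"),cv2.COLOR_BGR2GRAY)
for c in(365,395,420,435):print(c,g[150:300:2,c].tolist())
```

```text
post [ 0.5994 -0.2366  0.204 ]
0.159 tip [ 0.5888 -0.1356  0.172 ] r 0.1015129158445093 bar x at post 0.5980093927561214 slope -0.09350041457751475 in w7 [397.5736 188.2351] [443.0439 184.2603] tip7 [343.5042 196.9147]
0.166 tip [ 0.589  -0.1336  0.179 ] r 0.1035344768838681 bar x at post 0.5983274654195884 slope -0.09350041457751312 in w7 [397.2774 190.1859] [442.6534 186.2271] tip7 [343.303  199.0062]
0.173 tip [ 0.5891 -0.1316  0.186 ] r 0.10555716631600535 bar x at post 0.5986455380830553 slope -0.09350041457751392 in w7 [396.9683 192.2218] [442.2458 188.2796] tip7 [343.0928 201.1928]
0.18 tip [ 0.5892 -0.1295  0.193 ] r 0.10758092049429685 bar x at post 0.5989636107465223 slope -0.0935004145775123 in w7 [396.6454 194.3483] [441.8202 190.4234] tip7 [342.8727 203.481 ]
0.187 tip [ 0.5894 -0.1275  0.2   ] r 0.10960568044048827 bar x at post 0.5992816834099892 slope -0.09350041457751318 in w7 [396.3078 196.5717] [441.3751 192.665 ] tip7 [342.6422 205.8782]
365 [119, 125, 124, 124, 119, 116, 119, 120, 116, 122, 117, 116, 118, 112, 113, 110, 111, 68, 73, 48, 101, 98, 95, 139, 169, 168
[... 508 characters left out ...]
96, 99, 97, 97, 98, 79, 41, 41]
420 [68, 68, 74, 72, 70, 69, 63, 63, 65, 95, 97, 108, 96, 90, 79, 60, 59, 57, 62, 59, 112, 151, 169, 159, 119, 62, 63, 57, 54, 55, 67, 142, 114, 117, 141, 145, 156, 163, 179, 186, 195, 200, 203, 205, 207, 184, 184, 213, 206, 203, 211, 212, 212, 214, 212, 212, 212, 214, 89, 97, 98, 100, 98, 95, 98, 100, 98, 98, 75, 38, 36, 41, 39, 48, 44]
435 [204, 208, 210, 209, 211, 212, 213, 212, 213, 212, 212, 217, 203, 101, 104, 89, 85, 77, 80, 38, 145, 164, 162, 145, 13, 30, 20, 18, 21, 14, 20, 25, 23, 9, 20, 23, 23, 27, 12, 18, 12, 27, 15, 28, 21, 25, 21, 26, 8, 30, 13, 15, 30, 27, 8, 152, 212, 213, 85, 100, 96, 101, 98, 97, 101, 98, 102, 99, 99, 102, 96, 32, 43, 41, 42]
```

Run:
```python
from h import *
p=manip.camera_params("wrist");K=np.array(p["camera_matrix"]);T=np.linalg.inv(np.array(p["tool_from_camera"]))
def pt(x):
    q=K@(T[:3,:3]@np.array(x)+T[:3,3]);return q[:2]/q[2]
for x0 in(-.002,0,.002):print(x0,"disc edge",pt([x0+.029,0,-.0386]),"disc left/right",pt([x0,-.029,-.0386]),pt([x0,.029,-.0386]),"handle out x40 z94",pt([x0+.0445,0,-.0296]))
G=[cv2.cvtColor(cv2.imread(f"pics/{n}.png"),cv2.COLOR_BGR2GRAY) for n in("w3","w4","w6","w7","p2")]
for g in G:print(g[170:270:2,240:272:4].mean(1).astype(int).tolist())
for g in G[:3]:print("row200",g[200,220:296:2].tolist(), "row280",g[280,170:350:3].tolist())
```

```text
-0.002 disc edge [254.8577 231.2285] disc left/right [180.3848 299.8055] [329.5724 299.961 ] handle out x40 z94 [254.9681 183.3387]
0 disc edge [254.85   226.1176] disc left/right [180.0225 295.3762] [329.9217 295.5304] handle out x40 z94 [254.9612 178.171 ]
0.002 disc edge [254.8422 220.9541] disc left/right [179.6567 290.9046] [330.2744 291.0574] handle out x40 z94 [254.9543 172.9519]
[165, 164, 170, 169, 107, 108, 110, 115, 186, 184, 197, 198, 197, 196, 196, 196, 196, 195, 195, 194, 194, 194, 193, 192, 192, 192, 193, 187, 114, 111, 109, 128, 167, 182, 193, 214, 199, 195, 194, 194, 194, 195, 194, 186, 179, 163, 156, 139, 132, 131]
[174, 177, 177, 175, 115, 116, 117, 127, 183, 191, 200, 201, 201, 199, 199, 199, 200, 198, 198, 198, 198, 198, 197, 197, 196, 196, 196, 191, 121, 120, 120, 137, 175, 189, 206, 223, 204, 187, 199, 200, 199, 198, 199, 199, 199, 199, 184, 184, 153, 152]
[167, 168, 174, 173, 112, 113, 115, 124, 189, 188, 198, 197, 198, 196, 196, 196, 196, 195, 195, 195, 195, 195, 194, 193, 192, 193, 192, 188, 119, 116, 114, 135, 171, 186, 197, 219, 201, 197, 196, 196, 196, 19
[... 1325 characters left out ...]
135, 136, 141, 141, 139, 138, 142, 137, 140, 138, 144, 137, 138, 137, 134, 137, 133, 136, 136, 134, 136, 138, 136, 138, 140, 139, 135, 138, 138, 135, 135, 133, 135, 133, 125, 33, 24, 49, 30, 148, 153, 29]
row200 [104, 109, 109, 112, 112, 115, 112, 114, 115, 110, 171, 197, 199, 199, 198, 195, 199, 199, 200, 199, 203, 204, 203, 203, 200, 198, 198, 176, 100, 109, 109, 109, 109, 111, 106, 109, 103, 99] row280 [149, 149, 34, 31, 13, 82, 126, 133, 134, 134, 132, 133, 132, 136, 136, 130, 134, 131, 133, 135, 135, 135, 137, 134, 136, 137, 134, 137, 138, 136, 130, 132, 133, 130, 134, 132, 132, 133, 135, 137, 135, 133, 134, 135, 137, 135, 138, 132, 131, 127, 135, 128, 123, 37, 26, 45, 27, 150, 152, 31]
```

```bash
python3 - <<'E'
import cv2
a=cv2.imread("pics/w6.png")
cv2.imwrite("pics/c8.png",cv2.resize(a[120:330,146:366],(792,596)[:2] if 0 else (628,600),interpolation=cv2.INTER_CUBIC))
E
python3 - <<'E'
from h import *
p=manip.camera_params("wrist");K=np.array(p["camera_matrix"]);T=np.linalg.inv(np.array(p["tool_from_camera"]))
def pt(x):
    q=K@(T[:3,:3]@np.array(x)+T[:3,3]);return (q[:2]/q[2]).round(1)
for x0 in(-.004,-.003,-.002,-.001,0):print(x0,"junction",pt([x0+.029,0,.0664-.096]),"outer61 z46",pt([x0+.061,0,.0664-.05]),"corner",pt([x0+.0445,0,.0664-.096]))
g=cv2.cvtColor(cv2.imread("pics/w6.png"),cv2.COLOR_BGR2GRAY)
print(g[110:190:2,250:264].mean(1).astype(int).tolist())
print(g[196,236:280].tolist(),g[150,236:280].tolist())
print("y offsets",pt([.037,-.007,-.0296]),pt([.037,.007,-.0296]))
E
```

```text
-0.004 junction [255.  226.5] outer61 z46 [255.5 131.2] corner [255.  188.5]
-0.003 junction [255.  224.1] outer61 z46 [255.5 129.2] corner [255.  185.9]
-0.002 junction [255.  221.7] outer61 z46 [255.5 127.1] corner [255.  183.3]
-0.001 junction [255.  219.3] outer61 z46 [255.5 125.1] corner [255.  180.8]
0 junction [255.  216.9] outer61 z46 [255.5 123.1] corner [255.  178.2]
[100, 96, 90, 92, 98, 98, 99, 98, 98, 98, 154, 152, 154, 154, 156, 171, 176, 176, 177, 177, 176, 176, 177, 177, 176, 177, 177, 178, 177, 177, 178, 178, 178, 178, 109, 113, 115, 125, 192, 190]
[116, 113, 114, 102, 169, 191, 196, 203, 201, 200, 197, 199, 197, 197, 198, 199, 197, 201, 202, 199, 201, 200, 200, 200, 201, 205, 204, 205, 206, 205, 202, 202, 201, 201, 199, 200, 198, 188, 179, 144, 106, 108, 109, 110] [96, 104, 98, 98, 100, 99, 98, 158, 170, 174, 176, 178, 176, 177, 176, 176, 174, 174, 175, 175, 174, 175, 178, 177, 179, 179, 180, 182, 180, 179, 178, 179, 177, 177, 179, 171, 164, 127, 93, 96, 99, 98, 97, 100]
y offsets [236.6 197.3] [273.4 197.3]
```

Request:
{"api": "send_rows", "payload": {"increments": [{"dx":-0.03,"dy":0.01,"dz":0.0,"yaw":-0.02,"claw":1},{"dx":-0.07,"dy":0.03,"dz":0.0,"yaw":-0.04,"claw":1},{"dx":-0.11,"dy":0.05,"dz":0.03,"yaw":-0.062,"claw":1},{"dx":-0.128,"dy":0.061,"dz":0.07,"yaw":-0.062,"claw":1},{"dx":-0.128,"dy":0.061,"dz":0.12,"yaw":-0.062,"claw":1},{"dx":-0.128,"dy":0.061,"dz":0.17,"yaw":-0.062,"claw":1},{"dx":-0.128,"dy":0.061,"dz":0.21,"yaw":-0.062,"claw":1},{"dx":-0.128,"dy":0.061,"dz":0.237,"yaw":-0.062,"claw":1},{"dx":-0.128,"dy":0.061,"dz":0.237,"yaw":-0.062,"claw":1},{"dx":-0.128,"dy":0.061,"dz":0.237,"yaw":-0.062,"claw":1}]}}

```text
time: 15.25
tool_pos: [0.5472, -0.0804, 0.2069]
tool_rot: [0.0, 0.999, 0.047, 0.001]
contact_force: [0.2, 0.0, -1.4]
gripper_width: 0.663
grasp_force: 64.8
```

Run:
```python
from h import *
import json
s=manip.state();print(s["time"],s["tool_pos"],s["contact_force"],s["tool_rot"])
w=manip.grab_frame("wrist")[:,:,::-1];cv2.imwrite("pics/w8.png",w);json.dump({k:np.array(v).tolist() for k,v in s.items()},open("s8.json","w"))
W=cam("wrist",s)
pp=np.array([.599,-.2366]);d=np.array([-.0931,.9957])
for z in(.179,.185,.191):
    print(z,[proj(W,[*(pp+d*k),z]).round(1).tolist() for k in(.03,.06,.09)],"tip",proj(W,[*(pp+d*.113),z+.013]).round(1))
g=cv2.cvtColor(w,cv2.COLOR_BGR2GRAY)
x=np.array(s["tool_pos"]);
# bar rows by column: bright band search
for c in range(325,512,15):print(c,g[90:220:3,c].tolist())
```

```text
15.25 [ 0.5472 -0.0804  0.2069] [ 0.1769  0.037  -1.4281] [0.0003 0.9989 0.0467 0.0008]
0.179 [[490.2, 165.6], [436.2, 165.5], [382.2, 165.5]] tip [347.3 170.7]
0.185 [[498.2, 167.9], [442.3, 167.9], [386.5, 167.8]] tip [350.6 173.4]
0.191 [[506.7, 170.4], [448.9, 170.4], [391.0, 170.3]] tip [354.2 176.4]
325 [105, 106, 107, 106, 103, 104, 103, 105, 106, 107, 107, 108, 108, 107, 100, 109, 117, 110, 106, 97, 101, 100, 102, 104, 108, 103, 58, 65, 69, 103, 102, 104, 109, 102, 101, 106, 103, 105, 104, 104, 103, 62, 71, 66]
340 [105, 106, 107, 104, 103, 102, 106, 105, 108, 110, 105, 108, 103, 105, 104, 111, 103, 102, 106, 106, 104, 101, 106, 103, 101, 104, 54, 64, 66, 102, 107, 107, 106, 109, 104, 101, 106, 99, 103, 103, 103, 109, 103, 100]
355 [105, 105, 104, 105, 104, 107, 107, 103, 105, 110, 115, 86, 74, 61, 62, 58, 57, 57, 57, 77, 95, 107, 103, 101, 100, 150, 183, 193, 187, 153, 103, 107, 103, 103, 103, 105, 105, 104, 104, 99, 106, 106, 105, 102]
370 [101, 104, 88, 79, 74, 112, 142, 142, 141, 135, 136, 137, 132, 131, 132, 132, 128, 127, 125, 129, 124, 127, 122, 118, 173, 194, 195, 189
[... 1250 characters left out ...]
, 67, 57, 142, 152, 169, 173, 160, 119, 212, 187, 135, 204, 222, 221, 220, 219, 226, 195, 142, 31, 24, 17, 21]
475 [102, 101, 101, 103, 100, 74, 116, 141, 159, 177, 194, 207, 213, 196, 211, 220, 219, 100, 117, 104, 95, 91, 88, 45, 153, 167, 172, 160, 125, 21, 25, 17, 25, 25, 32, 23, 30, 17, 9, 15, 29, 21, 28, 25]
490 [217, 219, 219, 222, 188, 106, 33, 16, 23, 13, 16, 20, 27, 7, 29, 30, 24, 11, 126, 114, 104, 96, 87, 87, 151, 167, 172, 160, 123, 20, 22, 18, 20, 24, 26, 29, 13, 24, 23, 28, 22, 27, 24, 19]
505 [16, 24, 118, 105, 95, 87, 81, 86, 87, 92, 89, 86, 89, 100, 118, 119, 117, 73, 24, 127, 98, 89, 88, 88, 152, 171, 168, 160, 127, 11, 19, 30, 30, 28, 19, 23, 38, 19, 31, 26, 3, 19, 12, 22]
```

Request:
{"api": "send_rows", "payload": {"increments": [{"dx":0,"dy":0.02,"dz":0,"yaw":0,"claw":1},{"dx":0,"dy":0.04,"dz":0,"yaw":0,"claw":1},{"dx":0,"dy":0.06,"dz":0,"yaw":0,"claw":1},{"dx":0,"dy":0.08,"dz":0,"yaw":0,"claw":1},{"dx":0,"dy":0.09,"dz":0,"yaw":0,"claw":1},{"dx":0,"dy":0.09,"dz":0,"yaw":0,"claw":1}]}}

```text
time: 16.05
tool_pos: [0.5508, -0.1255, 0.2057]
tool_rot: [-0.0, 0.999, 0.046, -0.0]
contact_force: [0.3, -0.0, -2.4]
gripper_width: 0.663
grasp_force: 64.8
```

Run:
```python
from h import *
s=manip.state();print(s["time"],s["tool_pos"],s["contact_force"],s["ft_torque"])
a=manip.grab_frame("scene")[:,:,::-1];d=manip.grab_frame("side")[:,:,::-1];w=manip.grab_frame("wrist")[:,:,::-1]
for n,i in zip("adw",(a,d,w)):cv2.imwrite(f"pics/{n}9.png",i)
r=lambda im,x,y,w,h,W=400,H=300:cv2.resize(im[y:y+h,x:x+w],(W,H),interpolation=cv2.INTER_CUBIC)
cv2.imwrite("pics/c9.png",np.vstack([np.hstack([r(a,310,130,100,75),r(d,170,60,100,75)]),np.hstack([r(w,190,80,200,150),r(w,0,0,512,384)])]))
```

```text
16.05 [ 0.5508 -0.1255  0.2057] [ 0.299  -0.0076 -2.3914] [-0.0467  0.0339  0.0057]
```

View pics/c9.png

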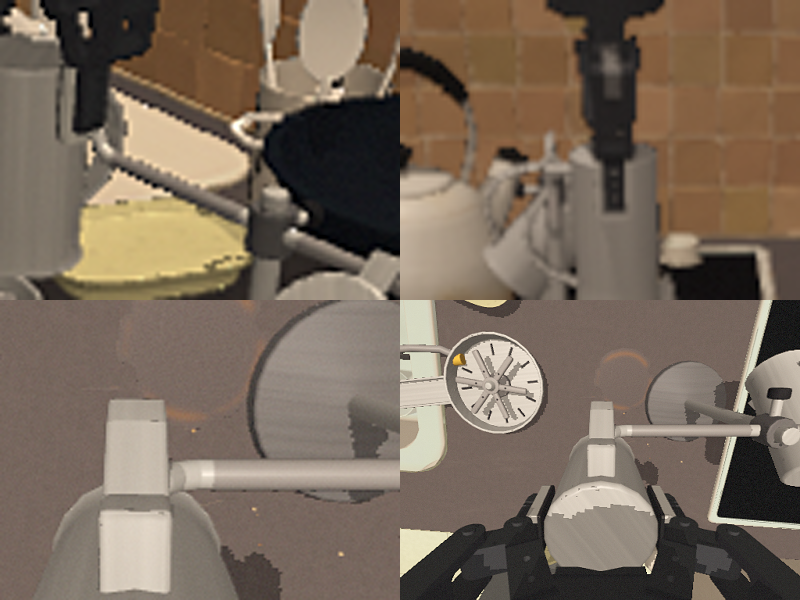

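The composite view shows the bar tip right at the handle's opening (scene crop (98,150)), level with the wide part of the loop, with no contact force. I'll carry on threading.

Request:
{"api": "send_rows", "payload": {"increments": [{"dx":0,"dy":0.015,"dz":0,"yaw":0,"claw":1},{"dx":0,"dy":0.03,"dz":0,"yaw":0,"claw":1},{"dx":0,"dy":0.045,"dz":0,"yaw":0,"claw":1},{"dx":0,"dy":0.06,"dz":0,"yaw":0,"claw":1},{"dx":0,"dy":0.075,"dz":0,"yaw":0,"claw":1},{"dx":0,"dy":0.09,"dz":0,"yaw":0,"claw":1},{"dx":0,"dy":0.105,"dz":0,"yaw":0,"claw":1},{"dx":0,"dy":0.105,"dz":0,"yaw":0,"claw":1}]}}

```text
time: 17.2
tool_pos: [0.5557, -0.1779, 0.2058]
tool_rot: [-0.0, 0.999, 0.046, -0.0]
contact_force: [0.0, -0.2, -2.1]
gripper_width: 0.666
grasp_force: 64.8
```

Run:
```python
from h import *
s=manip.state();print(s["time"],s["tool_pos"],s["contact_force"],s["tool_rot"])
w=manip.grab_frame("wrist")[:,:,::-1];cv2.imwrite("pics/w10.png",w)
W=cam("wrist",s);g=cv2.cvtColor(w,cv2.COLOR_BGR2GRAY)
for c in(150,180,210,225,290,305,320,350,380):
    print(c,g[140:200:2,c].tolist())
pp=np.array([.599,-.2366]);d=np.array([-.0931,.9957])
for z in(.18,.185,.19):print(z,[proj(W,[*(pp+d*k),z]).round(1).tolist() for k in(.03,.06,.09)])
T=np.array(s["tool_pos"]);print("tx",T[0]*.9957+T[1]*.0924,"ty",T[0]*.0924-T[1]*.9957)
```

```text
17.2 [ 0.5557 -0.1779  0.2058] [ 0.0342 -0.1747 -2.147 ] [-0.      0.9989  0.0463 -0.    ]
150 [110, 108, 111, 110, 111, 111, 113, 112, 110, 110, 109, 108, 109, 111, 111, 108, 110, 110, 110, 110, 115, 112, 110, 112, 112, 114, 110, 112, 111, 114]
180 [111, 108, 111, 112, 112, 111, 115, 113, 111, 110, 140, 191, 202, 207, 207, 204, 186, 155, 112, 111, 107, 111, 111, 111, 111, 110, 110, 110, 107, 110]
210 [113, 108, 111, 111, 112, 111, 112, 105, 113, 112, 147, 166, 179, 204, 190, 169, 154, 115, 115, 112, 110, 110, 114, 109, 109, 110, 112, 114, 110, 111]
225 [113, 114, 113, 114, 110, 110, 111, 109, 112, 110, 144, 168, 181, 204, 192, 170, 153, 116, 110, 110, 109, 106, 175, 148, 139, 126, 119, 115, 119, 124]
290 [135, 129, 131, 136, 132, 129, 134, 131, 128, 128, 145, 168, 181, 203, 187, 170, 155, 113, 113, 113, 114, 117, 156, 143, 133, 122, 117, 115, 118, 119]
305 [134, 132, 127, 128, 130, 122, 128, 136, 131, 125, 145, 167, 182, 201, 188, 169, 152, 112, 124, 128, 90, 110, 109, 112, 111, 111, 113, 112, 114, 112]
320 [98, 84, 83, 84, 88, 84, 84, 84, 86, 86, 149, 167, 181, 198, 187, 169, 151, 110, 76, 78, 73, 116, 112, 111, 112, 112, 110, 112, 115, 111]
350 [127, 97, 116, 128, 125, 123, 103, 97, 96, 91, 181, 205, 216, 231, 220, 207, 186, 92, 70, 67, 73, 72, 70, 70, 74, 70, 70, 73, 71, 69]
380 [218, 218, 216, 215, 141, 71, 119, 135, 135, 130, 129, 131, 123, 136, 235, 232, 227, 219, 216, 213, 211, 206, 97, 83, 127, 100, 111, 35, 13, 22]
0.18 [[314.9, 165.1], [260.2, 165.1], [205.5, 165.1]]
0.185 [[316.5, 167.0], [260.2, 167.0], [204.0, 167.0]]
0.19 [[318.3, 169.1], [260.3, 169.1], [202.4, 169.1]]
tx 0.53689404551489 ty 0.228461047038368
```

Request:
{"api": "send_rows", "payload": {"increments": [{"dx":0.006,"dy":0,"dz":0,"yaw":0,"claw":1},{"dx":0.012,"dy":0,"dz":0.01,"yaw":0,"claw":1},{"dx":0.012,"dy":0,"dz":0.02,"yaw":0,"claw":1},{"dx":0.012,"dy":0,"dz":0.03,"yaw":0,"claw":1},{"dx":0.012,"dy":0,"dz":0.04,"yaw":0,"claw":1},{"dx":0.012,"dy":0,"dz":0.04,"yaw":0,"claw":1}]}}

```text
time: 18.0
tool_pos: [0.5612, -0.1766, 0.1849]
tool_rot: [-0.0, 0.999, 0.047, -0.001]
contact_force: [-0.5, -0.8, -2.8]
gripper_width: 0.666
grasp_force: 64.8
```

```bash
cat > m.py <<'E'
from h import *
s=manip.state();print(s["time"],s["tool_pos"],s["contact_force"],s["ft_torque"])
w=manip.grab_frame("wrist")[:,:,::-1];cv2.imwrite(f"pics/w_{s['time']}.png",w)
g=cv2.cvtColor(w,cv2.COLOR_BGR2GRAY)
for c in(205,212,305,312,320):print(c,g[150:230:2,c].tolist())
p=manip.camera_params("wrist");K=np.array(p["camera_matrix"]);T=np.linalg.inv(np.array(p["tool_from_camera"]))
x=np.array(s["tool_pos"])
for zb in(.179,.185):
    for bx in(.030,.032,.034):
        q=K@(T[:3,:3]@np.array([bx,0.03,x[2]-zb])+T[:3,3]);print(zb,bx,(q[1]/q[2]).round(1),end="; ")
print("rimtool bar z_jug",.185-(x[2]-.0664),"tx",x[0]*.9957+x[1]*.0924)
E
python3 m.py
```

```text
18.0 [ 0.5612 -0.1766  0.1849] [-0.4651 -0.7981 -2.7759] [ 0.0099 -0.0716 -0.0147]
205 [112, 114, 110, 113, 111, 113, 114, 111, 116, 113, 113, 111, 114, 112, 110, 137, 161, 174, 194, 206, 189, 172, 157, 125, 111, 110, 112, 112, 113, 112, 112, 118, 113, 113, 115, 115, 116, 115, 113, 115]
212 [111, 112, 111, 114, 112, 116, 112, 110, 109, 113, 117, 112, 113, 114, 112, 136, 162, 173, 193, 206, 188, 174, 158, 127, 115, 112, 110, 105, 113, 115, 113, 109, 115, 119, 123, 120, 117, 123, 121, 126]
305 [133, 129, 130, 133, 134, 131, 131, 136, 131, 126, 127, 125, 128, 116, 81, 139, 160, 174, 191, 203, 187, 172, 157, 121, 115, 110, 111, 112, 74, 71, 72, 70, 68, 66, 87, 101, 117, 117, 114, 111]
312 [131, 127, 131, 138, 131, 131, 133, 134, 127, 127, 126, 130, 130, 125, 82, 137, 163, 172, 190, 202, 185, 172, 156, 124, 113, 110, 113, 114, 115, 113, 110, 114, 71, 71, 70, 72, 74, 73, 74, 75]
320 [84, 85, 80, 81, 104, 96, 96, 136, 134, 127, 129, 94, 98, 82, 83, 137, 162, 174, 189, 200, 186, 174, 156, 128, 111, 110, 109, 113, 114, 107, 72, 73, 71, 70, 85, 71, 71, 70, 74, 71]
0.179 0.03 188.6; 0.179 0.032 184.7; 0.179 0.034 180.8; 0.185 0.03 192.1; 0.185 0.032 188.1; 0.185 0.034 184.0; rimtool bar z_jug 0.06645278065348269 tx 0.5425184636919623
```

Request:
{"api": "send_rows", "payload": {"increments": [{"dx":0,"dy":0,"dz":0.008,"yaw":0,"claw":1},{"dx":0,"dy":0,"dz":0.016,"yaw":0,"claw":1},{"dx":0,"dy":0,"dz":0.024,"yaw":0,"claw":1},{"dx":0,"dy":0,"dz":0.028,"yaw":0,"claw":1},{"dx":0,"dy":0,"dz":0.028,"yaw":0,"claw":1}]}}

```text
time: 18.68
tool_pos: [0.5616, -0.1767, 0.1715]
tool_rot: [-0.0, 0.999, 0.047, -0.0]
contact_force: [-0.5, 0.5, -2.5]
gripper_width: 0.665
grasp_force: 64.8
```

```bash
python3 m.py
```

```text
18.675 [ 0.5616 -0.1767  0.1715] [-0.4523  0.4502 -2.4714] [-0.0089 -0.0078 -0.0473]
205 [112, 111, 111, 111, 116, 113, 112, 113, 115, 115, 118, 112, 110, 113, 114, 114, 114, 113, 114, 117, 151, 166, 178, 202, 206, 184, 172, 159, 131, 113, 115, 109, 112, 115, 118, 112, 117, 114, 114, 113]
212 [111, 113, 113, 113, 109, 112, 113, 111, 113, 111, 113, 113, 112, 114, 111, 110, 111, 114, 117, 116, 152, 169, 181, 202, 209, 185, 172, 161, 130, 114, 115, 111, 107, 121, 120, 123, 122, 123, 123, 124]
305 [135, 134, 129, 131, 134, 131, 131, 131, 136, 134, 129, 130, 128, 128, 130, 76, 87, 81, 81, 122, 151, 168, 181, 201, 204, 183, 175, 160, 131, 61, 71, 72, 66, 73, 84, 104, 115, 114, 111, 110]
312 [137, 132, 132, 127, 134, 131, 129, 131, 133, 135, 126, 127, 126, 129, 128, 127, 84, 86, 82, 121, 152, 165, 179, 199, 203, 184, 171, 161, 131, 114, 112, 118, 67, 65, 73, 73, 68, 69, 74, 69]
320 [105, 101, 95, 99, 134, 135, 130, 127, 131, 136, 129, 125, 122, 127, 129, 76, 82, 79, 85, 120, 151, 166, 178, 197, 201, 183, 172, 158, 131, 117, 86, 72, 73, 71, 70, 71, 150, 65, 70, 71]
0.179 0.03 196.9; 0.179 0.032 192.7; 0.179 0.034 188.5; 0.185 0.03 201.1; 0.185 0.032 196.8; 0.185 0.034 192.4; rimtool bar z_jug 0.07989469589597505 tx 0.5428111527712928
```

Request:
{"api": "send_rows", "payload": {"increments": [{"dx":0,"dy":0,"dz":0.003,"yaw":0,"claw":1},{"dx":0,"dy":0,"dz":0.006,"yaw":0,"claw":1},{"dx":0,"dy":0,"dz":0.009,"yaw":0,"claw":1},{"dx":0,"dy":0,"dz":0.011,"yaw":0,"claw":1},{"dx":0,"dy":0,"dz":0.011,"yaw":0,"claw":1}]}}

```text
time: 19.35
tool_pos: [0.5616, -0.1768, 0.1662]
tool_rot: [-0.0, 0.999, 0.047, -0.0]
contact_force: [-0.8, -0.2, -2.0]
gripper_width: 0.667
grasp_force: 64.8
```

```bash
python3 m.py
```

```text
19.35 [ 0.5616 -0.1768  0.1662] [-0.7839 -0.1785 -1.9874] [0.0384 0.0025 0.0185]
205 [112, 116, 115, 112, 114, 111, 110, 114, 111, 114, 114, 113, 112, 114, 112, 111, 113, 114, 113, 116, 113, 126, 152, 169, 179, 200, 206, 191, 176, 165, 136, 114, 114, 114, 117, 113, 115, 112, 113, 115]
212 [114, 113, 113, 113, 111, 110, 113, 113, 113, 113, 110, 111, 110, 111, 113, 118, 117, 112, 110, 115, 111, 121, 153, 167, 179, 201, 206, 188, 174, 164, 142, 81, 107, 114, 120, 124, 123, 123, 124, 126]
305 [137, 138, 133, 132, 132, 135, 130, 128, 132, 134, 132, 126, 127, 128, 128, 126, 78, 81, 88, 81, 120, 122, 151, 167, 177, 197, 203, 186, 176, 165, 143, 69, 69, 71, 85, 100, 116, 113, 117, 117]
312 [135, 133, 133, 130, 132, 135, 131, 129, 129, 133, 132, 126, 127, 125, 128, 128, 76, 78, 79, 83, 130, 124, 152, 166, 179, 197, 204, 186, 176, 163, 139, 113, 70, 71, 67, 71, 73, 72, 68, 75]
320 [105, 140, 133, 132, 130, 130, 131, 129, 130, 133, 132, 126, 129, 127, 128, 130, 96, 84, 85, 81, 81, 124, 150, 168, 178, 193, 201, 188, 175, 165, 138, 66, 73, 73, 76, 76, 73, 80, 70, 75]
0.179 0.03 200.7; 0.179 0.032 196.3; 0.179 0.034 191.9; 0.185 0.03 205.2; 0.185 0.032 200.7; 0.185 0.034 196.1; rimtool bar z_jug 0.08524537113889859 tx 0.5428559107547811
```

Still hanging free. I'll go on in 0.5 mm steps.

Request:
{"api": "send_rows", "payload": {"increments": [{"dx":0,"dy":0,"dz":0.001,"yaw":0,"claw":1},{"dx":0,"dy":0,"dz":0.002,"yaw":0,"claw":1},{"dx":0,"dy":0,"dz":0.003,"yaw":0,"claw":1},{"dx":0,"dy":0,"dz":0.003,"yaw":0,"claw":1}]}}

```text
time: 19.9
tool_pos: [0.5617, -0.1768, 0.1647]
tool_rot: [-0.0, 0.999, 0.047, -0.0]
contact_force: [-0.3, 0.1, -1.9]
gripper_width: 0.66
grasp_force: 64.8
```

```bash
python3 m.py|head -1
```

```text
19.9 [ 0.5617 -0.1768  0.1647] [-0.2517  0.0676 -1.947 ] [ 0.0337 -0.0565 -0.0228]
```

Request:
{"api": "send_rows", "payload": {"increments": [{"dx":0,"dy":0,"dz":0.001,"yaw":0,"claw":1},{"dx":0,"dy":0,"dz":0.001,"yaw":0,"claw":1}]}}

```text
time: 20.2
tool_pos: [0.5617, -0.1768, 0.1642]
tool_rot: [-0.0, 0.999, 0.047, -0.0]
contact_force: [-0.5, 0.1, -1.9]
gripper_width: 0.669
grasp_force: 64.8
```

```bash
python3 m.py|head -1
```

```text
20.2 [ 0.5617 -0.1768  0.1642] [-0.5469  0.109  -1.9288] [0.0054 0.0752 0.0571]
```

Request:
{"api": "send_rows", "payload": {"increments": [{"dx":0,"dy":0,"dz":0.001,"yaw":0,"claw":1},{"dx":0,"dy":0,"dz":0.001,"yaw":0,"claw":1}]}}

```text
time: 20.5
tool_pos: [0.5616, -0.1768, 0.1637]
tool_rot: [-0.0, 0.999, 0.047, -0.0]
contact_force: [-0.7, 0.3, -2.7]
gripper_width: 0.666
grasp_force: 64.8
```

Request:
{"api": "send_rows", "payload": {"increments": [{"dx":0,"dy":0,"dz":0.001,"yaw":0,"claw":1},{"dx":0,"dy":0,"dz":0.001,"yaw":0,"claw":1}]}}

```text
time: 20.75
tool_pos: [0.5617, -0.1768, 0.1634]
tool_rot: [0.0, 0.999, 0.047, 0.0]
contact_force: [-0.5, 0.3, -2.8]
gripper_width: 0.667
grasp_force: 64.8
```

```bash
python3 m.py|sed -n '1p;2p;5p;7p'
```

```text
20.75 [ 0.5617 -0.1768  0.1634] [-0.4753  0.3249 -2.7872] [ 0.0502 -0.0146 -0.0154]
205 [114, 114, 114, 111, 113, 112, 115, 115, 112, 109, 114, 112, 113, 115, 115, 114, 111, 115, 112, 113, 115, 112, 116, 149, 166, 177, 197, 206, 195, 179, 168, 151, 104, 113, 114, 114, 110, 115, 115, 117]
312 [137, 136, 129, 129, 129, 134, 132, 130, 130, 132, 133, 125, 124, 127, 127, 127, 126, 79, 84, 85, 88, 125, 114, 149, 168, 178, 193, 202, 193, 178, 168, 150, 104, 70, 70, 69, 74, 70, 71, 74]
0.179 0.03 202.7; 0.179 0.032 198.3; 0.179 0.034 193.8; 0.185 0.03 207.5; 0.185 0.032 202.9; 0.185 0.034 198.2; rimtool bar z_jug 0.08804504910602155 tx 0.5429682613694067
```

Request:
{"api": "send_rows", "payload": {"increments": [{"dx":0,"dy":0,"dz":0.001,"yaw":0,"claw":1},{"dx":0,"dy":0,"dz":0.001,"yaw":0,"claw":1}]}}

```text
time: 21.05
tool_pos: [0.5618, -0.1768, 0.1631]
tool_rot: [0.0, 0.999, 0.047, 0.0]
contact_force: [-0.2, 0.9, 0.0]
gripper_width: 0.664
grasp_force: 64.7
```

Request:
{"api": "send_rows", "payload": {"increments": [{"dx":0,"dy":0,"dz":0.001,"yaw":0,"claw":1},{"dx":0,"dy":0,"dz":0.001,"yaw":0,"claw":1}]}}

```text
time: 21.3
tool_pos: [0.5618, -0.1768, 0.163]
tool_rot: [0.0, 0.999, 0.047, 0.0]
contact_force: [-1.6, 0.6, 2.1]
gripper_width: 0.669
grasp_force: 64.7
```

Request:
{"api": "send_rows", "payload": {"increments": [{"dx":0,"dy":0,"dz":-0.001,"yaw":0,"claw":1},{"dx":0,"dy":0,"dz":-0.001,"yaw":0,"claw":-0.2},{"dx":0,"dy":0,"dz":-0.001,"yaw":0,"claw":-0.26},{"dx":0,"dy":0,"dz":-0.001,"yaw":0,"claw":-0.29}]}}

```text
time: 21.8
tool_pos: [0.5618, -0.1768, 0.163]
tool_rot: [0.0, 0.999, 0.047, 0.0]
contact_force: [-1.6, 0.5, 2.2]
gripper_width: 0.671
grasp_force: 64.7
```

Request:
{"api": "send_rows", "payload": {"increments": [{"dx":0,"dy":0,"dz":0,"yaw":0,"claw":-0.31},{"dx":0,"dy":0,"dz":0,"yaw":0,"claw":-0.32},{"dx":0,"dy":0,"dz":0,"yaw":0,"claw":-0.33}]}}

```text
time: 22.18
tool_pos: [0.5618, -0.1768, 0.1629]
tool_rot: [0.0, 0.999, 0.047, 0.0]
contact_force: [-2.0, 1.4, 3.3]
gripper_width: 0.669
grasp_force: 54.6
```

Request:
{"api": "send_rows", "payload": {"increments": [{"dx":0,"dy":0,"dz":0,"yaw":0,"claw":-0.34},{"dx":0,"dy":0,"dz":0,"yaw":0,"claw":-0.35}]}}

```text
time: 22.42
tool_pos: [0.5617, -0.1768, 0.1626]
tool_rot: [-0.0, 0.999, 0.047, 0.0]
contact_force: [-1.0, 0.2, 0.6]
gripper_width: 0.673
grasp_force: 13.9
```

Request:
{"api": "send_rows", "payload": {"increments": [{"dx":0,"dy":0,"dz":0,"yaw":0,"claw":-0.353},{"dx":0,"dy":0,"dz":0,"yaw":0,"claw":-0.356}]}}

```text
time: 22.68
tool_pos: [0.5614, -0.1767, 0.1621]
tool_rot: [-0.0, 0.999, 0.047, -0.0]
contact_force: [-0.0, 0.2, -1.3]
gripper_width: 0.673
grasp_force: 3.0
```

Request:
{"api": "send_rows", "payload": {"increments": [{"dx":0,"dy":0,"dz":0,"yaw":0,"claw":-0.358},{"dx":0,"dy":0,"dz":0,"yaw":0,"claw":-0.36},{"dx":0,"dy":0,"dz":0,"yaw":0,"claw":-0.36}]}}

```text
time: 23.05
tool_pos: [0.5618, -0.1769, 0.163]
tool_rot: [0.0, 0.999, 0.047, 0.0]
contact_force: [0.4, -0.0, -0.1]
gripper_width: 0.68
grasp_force: 0.0
```

Request:
{"api": "send_rows", "payload": {"increments": [{"dx":0,"dy":0,"dz":0,"yaw":0,"claw":-0.45},{"dx":0,"dy":0,"dz":0,"yaw":0,"claw":-0.55},{"dx":0,"dy":0,"dz":0,"yaw":0,"claw":-0.7},{"dx":0,"dy":0,"dz":0,"yaw":0,"claw":-0.8},{"dx":0,"dy":0,"dz":0,"yaw":0,"claw":-0.8},{"dx":0,"dy":0,"dz":0,"yaw":0,"claw":-0.8}]}}

```text
time: 23.8
tool_pos: [0.5617, -0.1768, 0.1628]
tool_rot: [-0.0, 0.999, 0.047, -0.0]
contact_force: [0.4, -0.1, 0.7]
gripper_width: 0.901
grasp_force: 0.0
```

Run:
```python
from h import *
s=manip.state();print(s["time"],s["contact_force"],s["gripper_width"])
f=[]
for i in range(6):
    n=("wrist","side")[i%2];f.append(manip.grab_frame(n)[:,:,::-1].copy());cv2.imwrite(f"pics/r{i}.png",f[-1])
print([float(cv2.absdiff(f[i],f[i+2]).mean()) for i in range(4)])
g=cv2.cvtColor(f[0],cv2.COLOR_BGR2GRAY)
for c in(225,256,290):print(c,g[100:370:6,c].tolist())
```

```text
23.8 [ 0.426  -0.1031  0.6572] 0.9014072164874578
[3.652891370985243, 0.4680599636501736, 3.8632710774739585, 0.4271986219618056]
225 [195, 185, 179, 178, 177, 178, 179, 179, 181, 181, 181, 184, 184, 187, 185, 187, 144, 193, 180, 128, 191, 192, 192, 191, 194, 214, 210, 183, 129, 135, 132, 136, 133, 74, 74, 114, 114, 114, 117, 116, 73, 38, 35, 43, 41]
256 [205, 213, 212, 214, 215, 234, 238, 240, 242, 244, 245, 247, 248, 248, 192, 193, 191, 195, 235, 181, 180, 181, 198, 197, 195, 227, 181, 132, 130, 131, 135, 130, 131, 111, 113, 112, 117, 118, 119, 109, 116, 247, 31, 37, 46]
290 [198, 186, 178, 174, 172, 175, 180, 180, 183, 183, 182, 182, 183, 183, 182, 133, 146, 191, 179, 126, 184, 180, 183, 185, 182, 203, 136, 135, 135, 129, 133, 128, 132, 71, 75, 115, 111, 137, 140, 146, 146, 36, 38, 39, 38]
```

Request:
{"api": "send_rows", "payload": {"increments": [{"dx":0,"dy":0,"dz":-0.01,"yaw":0,"claw":-0.8},{"dx":0,"dy":0,"dz":-0.04,"yaw":0,"claw":-0.8},{"dx":0,"dy":0,"dz":-0.09,"yaw":0,"claw":-0.8},{"dx":0,"dy":0,"dz":-0.15,"yaw":0,"claw":-0.8},{"dx":0,"dy":0,"dz":-0.22,"yaw":0,"claw":-0.8},{"dx":0,"dy":0,"dz":-0.28,"yaw":0,"claw":-0.8},{"dx":0,"dy":0,"dz":-0.32,"yaw":0,"claw":-0.8},{"dx":0,"dy":0,"dz":-0.32,"yaw":0,"claw":-0.8},{"dx":0,"dy":0,"dz":-0.32,"yaw":0,"claw":-0.8},{"dx":0,"dy":0,"dz":-0.32,"yaw":0,"claw":-0.8},{"dx":0,"dy":0,"dz":-0.32,"yaw":0,"claw":-0.8},{"dx":0,"dy":0,"dz":-0.32,"yaw":0,"claw":-0.8},{"dx":0,"dy":0,"dz":-0.32,"yaw":0,"claw":-0.8},{"dx":0,"dy":0,"dz":-0.32,"yaw":0,"claw":-0.8},{"dx":0,"dy":0,"dz":-0.32,"yaw":0,"claw":-0.8},{"dx":0,"dy":0,"dz":-0.32,"yaw":0,"claw":-0.8}]}}

```text
time: 26.1
tool_pos: [0.5617, -0.1768, 0.3229]
tool_rot: [-0.0, 0.999, 0.047, 0.0]
contact_force: [-0.8, 0.3, 0.3]
gripper_width: 0.897
grasp_force: 0.0
```

```bash
cat > v.py <<'E'
from h import *
f={n:[] for n in("wrist","side","scene")};s=manip.state();print(s["time"],s["tool_pos"],s["contact_force"])
for i in range(5):
    for n in f:f[n].append(manip.grab_frame(n)[:,:,::-1].copy())
for n in f:cv2.imwrite(f"pics/v_{n}.png",f[n][-1]);print(n,[(cv2.absdiff(f[n][i],f[n][i+1]).max(2)>25).sum().item() for i in range(4)])
# stand / mug / mill moved? compare with first scene image
a=cv2.imread("pics/scene0.png");b=f["scene"][-1]
for k,(x,y,w,h) in dict(mug=(205,212,55,55),mill=(258,255,30,55),foot=(335,245,65,45),hangjug=(375,190,55,65)).items():
    A=cv2.cvtColor(a[y:y+h,x:x+w],7).astype(np.float32);B=cv2.cvtColor(b[y:y+h,x:x+w],7).astype(np.float32)
    print(k,cv2.phaseCorrelate(A,B))
# newly grey jug region in side view
s0=cv2.imread("pics/side1.png");m=(cv2.absdiff(s0,f["side"][-1]).max(2)>30).astype(np.uint8);m[:60]=0;m[220:]=0;m[:,:150]=0;m[:,290:]=0
m=cv2.morphologyEx(m,cv2.MORPH_OPEN,np.ones((3,3)));
cs,_=cv2.findContours(m,0,1)
for c in sorted(cs,key=cv2.contourArea)[-3:]:
    print(cv2.contourArea(c),cv2.boundingRect(c),cv2.minAreaRect(c))
E
python3 v.py
```

```text
26.1 [ 0.5617 -0.1768  0.3229] [-0.754   0.2622  0.2946]
wrist [376, 306, 274, 244]
side [5, 0, 0, 0]
scene [17, 6, 2, 0]
mug ((-0.1703694767038968, -0.21690864427514356), 0.8995705615149604)
mill ((-0.18614293079081, 0.5925286331895379), 0.7263907665676541)
foot ((-0.08187990402104361, 0.4188979312991563), 0.7999286268964226)
hangjug ((-0.009164557330038292, -0.004626598815569594), 0.993848188828539)
225.0 (211, 114, 16, 27) ((218.30694580078125, 127.43069458007812), (14.826054573059082, 26.26898193359375), 5.710592269897461)
254.5 (246, 156, 22, 21) ((256.5, 166.0), (20.0, 21.0), 90.0)
304.0 (189, 122, 20, 29) ((198.27769470214844, 135.77992248535156), (18.52476692199707, 28.28677749633789), 2.2025980949401855)
```

Request:
{"api": "send_rows", "payload": {"increments": [{"dx":0,"dy":0,"dz":-0.34,"yaw":0,"claw":-0.8},{"dx":0,"dy":0,"dz":-0.1,"yaw":0,"claw":-0.8},{"dx":0,"dy":0,"dz":-0.1,"yaw":0,"claw":-0.8},{"dx":0,"dy":0,"dz":-0.1,"yaw":0,"claw":-0.8},{"dx":0,"dy":0,"dz":-0.1,"yaw":0,"claw":-0.8},{"dx":0,"dy":0,"dz":-0.1,"yaw":0,"claw":-0.8},{"dx":0,"dy":0,"dz":-0.1,"yaw":0,"claw":-0.8},{"dx":0,"dy":0,"dz":-0.1,"yaw":0,"claw":-0.8},{"dx":0,"dy":0,"dz":-0.1,"yaw":0,"claw":-0.8},{"dx":0,"dy":0,"dz":-0.1,"yaw":0,"claw":-0.8},{"dx":0,"dy":0,"dz":-0.1,"yaw":0,"claw":-0.8},{"dx":0,"dy":0,"dz":-0.1,"yaw":0,"claw":-0.8},{"dx":0,"dy":0,"dz":-0.1,"yaw":0,"claw":-0.8},{"dx":0,"dy":0,"dz":-0.1,"yaw":0,"claw":-0.8},{"dx":0,"dy":0,"dz":-0.1,"yaw":0,"claw":-0.8},{"dx":0,"dy":0,"dz":-0.1,"yaw":0,"claw":-0.8}]}}

```text
time: 28.85
tool_pos: [0.5617, -0.1768, 0.3728]
tool_rot: [0.0, 0.999, 0.047, -0.0]
contact_force: [-0.1, 0.4, -0.4]
gripper_width: 0.899
grasp_force: 0.0
```

```bash
python3 v.py
python3 - <<'E'
from h import *
b=cv2.imread("pics/v_side.png");h=cv2.cvtColor(b,cv2.COLOR_BGR2HSV)
for r in range(84,172,2):print(r,"".join("#" if h[r,c,1]<40 and h[r,c,2]>85 else ("." if h[r,c,2]>60 else " ") for c in range(180,250)))
D=cam("side");bar=np.array([.5932,-.175,.1847])
for t in(0,40,50,60):
    t=np.radians(t);ex=np.array([np.cos(t),0.09*np.cos(t),np.sin(t)]);ez=np.array([-np.sin(t),0,np.cos(t)])
    o=bar-.036*ex-.0875*ez;print(np.degrees(t).round(),"mouth",proj(D,o).round(),"bottom",proj(D,o+.105*ez).round())
E
```

```text
28.85 [ 0.5617 -0.1768  0.3728] [-0.0545  0.3714 -0.362 ]
wrist [311, 261, 270, 259]
side [0, 0, 0, 0]
scene [1, 1, 0, 1]
mug ((-0.17093784063614237, -0.20223316997670793), 0.8955904579162598)
mill ((0.016359216595223103, 0.6538537268915157), 0.7146694299909804)
foot ((-0.07124789756447569, 0.4253026957101298), 0.7878589506502505)
hangjug ((-0.0043392132627033675, -0.006656014628852347), 0.9951867615735089)
202.0 (249, 156, 19, 21) ((258.0, 166.0), (20.0, 18.0), 90.0)
223.0 (211, 114, 16, 27) ((218.3729705810547, 127.39755249023438), (14.757325172424316, 26.2553653717041), 5.194429397583008)
304.0 (189, 122, 20, 29) ((198.27769470214844, 135.77992248535156), (18.52476692199707, 28.28677749633789), 2.2025980949401855)
84 ...    ...............................................................
86 ......................................................................
88 ......................................................................
90 ......................................................................
92 ......................................................................
94 
[... 2385 characters left out ...]
........
158 ...........................................  ........................ 
160 ...........................................  ........................ 
162 ..................................           .  ..................... 
164 .......................                         ..................... 
166 ............................  ...........      .....     ............ 
168 .........................................                    .........
170 .......................  ........                            .........
0.0 mouth [222. 142.] bottom [221. 107.]
40.0 mouth [200. 143.] bottom [223. 117.]
50.0 mouth [195. 141.] bottom [222. 119.]
60.0 mouth [190. 139.] bottom [221. 121.]
```

```bash
python3 -c "
from plant import manip
print(manip.job_done())"
```

```text
the job is handed in; nothing more can be done
None
```

The jug was pressed onto the star to its hard stop and held for over 2 seconds, then hung on the stand's free bar; I've handed the job in at about 29.6 s. By image measurements (no pictures left to view), it hangs still, slants mouth down, and the stand, mug and mill look unmoved.

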